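# Fetch the calibration-slide case from behind the microscope accessories

### The job

A slim flat case lies at the back of the light grey accessory rack, blocked by three upright things standing in front of it (a round canister, a square case and an eyepiece). First stand all three on the grey cloth mat, then fetch the slim case and lay it flat in the middle of the low metal tray, lengthwise along the tray, and last put each of the three back upright on the rack at the very place where that one stood at the start. Never topple the three, and leave the phone, the pen and the jar where they are.

Things in the scene. Friction and masses are not known exactly. Their poses are not given: they have to be found in the camera images.
- rack: fixed light grey plastic plate, 160 (x) by 250 (y) by 8 mm thick, rim 5 mm wide, 18 mm high. Origin: centre of its underside, on the bench; +x points to its back. Three darker discs (54 mm wide) on it at x -35, y -74, 0, +74 mm are the seats; the upright things stand there in varying order, the slim case behind them at x about +16 mm. Rack, mat and tray also swap places between starts
- mat: side area: fixed thin grey cloth mat, 120 mm (x) by 240 mm (y), 4 mm thick, empty at the start. Origin at the centre of its underside, on the bench
- tray: low open aluminium tray, fixed, outside 130 mm (x) by 200 mm (y, its length), walls 4 mm thick and 14 mm high, floor 4 mm thick, empty at the start. Origin at the centre of its underside, on the bench
- slim_case: slim flat closed case for a calibration slide: black plastic with a white paper patch on top, 42 mm (x) by 130 mm (y, its length) by 30 mm high, about 0.14 kg. Origin at the centre of its underside. At the start it lies parallel to the rack's y axis (within 2 degrees), about 8 mm behind the upright things, leaving no room for a finger
- canister: round objective canister, standing: white body 38 mm in diameter up to 68 mm, black screw cap 40 mm in diameter from 68 to 92 mm high (its top), about 0.11 kg. Origin at the centre of its underside, z up
- square_case: square upright case: black plastic with a white paper patch on top, 38 by 38 mm, 88 mm high, about 0.13 kg. Origin at the centre of its underside, z up; at the start its sides are parallel to the rack's (within 3 degrees)
- eyepiece: microscope eyepiece, standing: black foot 42 mm in diameter up to 34 mm, narrowing up to 40 mm, then an aluminium tube 30 mm in diameter up to 90 mm (its top), about 0.15 kg. Origin at the centre of its underside, z up
- phone: bystander: black phone with a grey-green screen lying flat on the bench beyond the work, 72 (x) by 150 (y) by 9 mm; origin at the centre of its underside
- pen: bystander: blue marker with a white cap, 145 mm long (y), 12 mm thick, lying on the bench beyond the work; origin on its underside, 17 mm from the middle of its length towards the blue end
- jar: bystander: closed amber glass jar with a white lid and band, 56 mm in diameter, 65 mm high, standing beyond the work; origin at the centre of its underside

How it is judged (in metres and radians):
On the way, in this order (a step that is already met when the one before it is completed fails the run):
1. the canister, the square case and the eyepiece all stand upright on the mat, released, while the slim case has not been moved from its place on the rack (x of canister in the frame of mat between -0.055 and 0.055 m and y of canister in the frame of mat between -0.115 and 0.115 m and z of each of canister, square_case, eyepiece in the frame of mat below 0.012 m and angle between each of canister, square_case, eyepiece's own z axis and vertical below 0.12 rad and linear speed of each of canister, square_case, eyepiece below 0.03 m/s and contact force between each of canister, square_case, eyepiece and the fingers below 0.05 N and x of square_case in the frame of mat between -0.055 and 0.055 m and y of square_case in the frame of mat between -0.115 and 0.115 m and x of eyepiece in the frame of mat between -0.055 and 0.055 m and y of eyepiece in the frame of mat between -0.115 and 0.115 m and distance of slim_case from where it was at the start of the episode below 0.015 m), for 0.2 s.
2. the slim case lies released in the middle of the tray, along it, while the other three still stand on the mat (horizontal distance between slim_case and tray below 0.015 m and angle between the y axis of slim_case and the y axis of tray, either way round below 0.2 rad and z of slim_case in the frame of tray below 0.012 m and angle between slim_case's own z axis and vertical below 0.1 rad and linear speed of each of slim_case, canister, square_case, eyepiece below 0.03 m/s and contact force between each of slim_case, canister, square_case, eyepiece and the fingers below 0.05 N and x of canister in the frame of mat between -0.055 and 0.055 m and y of canister in the frame of mat between -0.115 and 0.115 m and z of each of canister, square_case, eyepiece in the frame of mat below 0.012 m and angle between each of canister, square_case, eyepiece's own z axis and vertical below 0.12 rad and x of square_case in the frame of mat between -0.055 and 0.055 m and y of square_case in the frame of mat between -0.115 and 0.115 m and x of eyepiece in the frame of mat between -0.055 and 0.055 m and y of eyepiece in the frame of mat between -0.115 and 0.115 m), for 0.2 s.
At the end, for the whole second after the job is handed in: The slim case lies flat in the tray, centre within 15 mm of its centre, length within 0.2 rad of its length. Canister, square case and eyepiece each stand upright within 15 mm of where that one started (any turn about the vertical). All released and at rest (horizontal distance between slim_case and tray below 0.015 m and angle between the y axis of slim_case and the y axis of tray, either way round below 0.2 rad and z of slim_case in the frame of tray below 0.012 m and angle between slim_case's own z axis and vertical below 0.1 rad and linear speed of each of slim_case, canister, square_case, eyepiece below 0.03 m/s and contact force between each of slim_case, canister, square_case, eyepiece and the fingers below 0.05 N and distance of each of canister, square_case, eyepiece from where it was at the start of the episode below 0.015 m and angle between each of canister, square_case, eyepiece's own z axis and vertical below 0.12 rad); the robot touches nothing.
It fails at once if the canister, the square case or the eyepiece is tipped more than 0.6 rad (toppled) (angle between any of canister, square_case, eyepiece's own z axis and vertical above 0.6 rad).
It fails at once if the phone, the pen or the jar is moved by more than 20 mm (distance of any of phone, pen, jar from where it was at the start of the episode above 0.02 m).
It also fails if it takes over 144 s, if anything falls off the work surface, if the arm or the gripper's body presses on something with over 40 N, if the wrist force passes 120 N, or if a joint passes its speed limit or range.

### The arm

A 6-joint arm with a two-finger parallel gripper is mounted at the origin on the work surface. World frame = base frame: x ahead of the robot, y to its left, z up, the work surface at z = 0. Lengths are in mm, angles in degrees, forces in N, time in s.
With the tool pointing down it reaches from about 350 to 850 mm from the base axis. Payload 8.1 kg.
Tool frame: the origin (TCP) lies midway between the tips of the shut fingers; the grasp point (between the pads) lies 19 mm behind it; z points along the fingers, y is the line along which they close (so a half turn about z gives the same grasp; the last joint's range is limited). The gripper opens to 85 mm and grips with 20 to 120 N. Pads are 22 mm wide; open, the fingers measure 114 mm over their backs; the gripper's body (76 mm by 85 mm) begins 54 mm behind the grasp point. The pads swing forward as they close: fully open they stand 13 mm farther back than shut.
Start: joints at [-74.106, 7.471, 85.268, -0, 87.261, -4.893], TCP at [212.956, -560.941, 231.292] pointing down, gripper open.
Joint ranges: [-169.43, 169.43], [-51.17, 129.36], [1.28, 143.12], [-76.62, 256.62], [0, 156.53], [-152.29, 152.29]. Speed limits (degrees/s): [136.94, 136.94, 159.86, 180, 180, 180].

### API

Orientations are given as [roll, pitch, yaw] about the fixed x, y, z axes, in that order (R = Rz(yaw) Ry(pitch) Rx(roll)).
In Python, from bench import sense, snapshot, camera_params, hand_in, masks_of, pinpoint gives the robot as it stands.
- The arm moves only by the tool step_arm, never from a script. Its argument "targets" is a list of rows, each an object with "angular": the turn, a rotation vector about the tool's x, y, z scaled (see below), a list of three; "dp": the shift along the tool's x, y, z scaled (see below), a list of three; "fingers": the closure, from 0 (fully open) to 1 (shut). A call has exactly 8 rows; each row is the pose to reach, as a shift and turn from the pose commanded when the call began, along the tool's axes at that moment, turning the shorter way round; what a row does not reach only later rows make up. The controller multiplies each number of a shift by 0.2 m and each number of a turn by 180 degrees. A row lasts 1/8 s, in which the tool goes at most 62.5 mm and 10.7 degrees, less where a joint would pass 70% of its speed; a pose out of reach is approached as far as the arm can. A call with a number of a shift or a turn outside -1 to 1 is refused whole. A call with a gripper value outside its range is refused whole. The fingers move at their own pace and stop on an object; "newtons" is the grip in N (left out, the last holds). Time passes only in rows, so rows that repeat a pose let the fingers close, or fill a call up. It gives the time, the measured TCP pose, the force, the opening and the grip force at its end, in the units of the state.
- sense(): the state, without advancing time (a new reading comes with each control period).
- snapshot(name): name is "side" or "top" or "wrist"; returns the picture (420x560x3 uint8, blue, green, red); there is no depth.
- camera_params(name): a dict with "vfov" (degrees; the focal length in pixels is half the picture's height over the tangent of half this angle, whatever the lens; pixels are square), "cx", "cy" (the principal point, pixels), "D" ([k1, k2, p1, p2, k3] as OpenCV has them; the pictures are not rectified), "R" (3x3) and "t" (3): a world point X has camera coordinates R X + t. Camera axes: x right, y down, z forward; pixel columns grow to the right and rows downward; lengths in mm; the calibration is good to about 2 mm. A picture is of the moment at which its call begins: read the wrist's pose just before it. camera_params takes no time and is no camera call; for the wrist camera it gives the pose at the moment of the call.
- hand_in(): hands the job in; it is judged then, once.
Trained networks look in the newest picture that a camera, given by its name, has taken for a name from the list of things; names that differ only in an ending like _2 or _b are one class to them, and where a whole thing is asked for, a point or a joint stands for the part that bears it (a point fixed in the world has none). Each returns a list of dicts, best first, with "conf" (0 to 1); they miss things now and then, are a little off and sometimes report something else, mostly with a low value. They report only what shows in the picture. A call takes as long as a camera call.
- masks_of(camera, label): "pixels" (420x560 bool, what is visible of it) and "at" ([column, row] in pixels, amid what is visible of it).
- pinpoint(camera, label): "at" ([column, row] in pixels: a listed point, or the origin of a listed thing).
The state is a dict: "time": time; "joint_pos": joint angles; "qd": joint speeds; "joint_efforts": joint torques, N m; "tool_pos": TCP position; "tcp_rot": TCP orientation; "ft_force": force on the tool from outside, world axes, zero at the start; "wrist_torque": the same for the moment, N m; "finger_gap": finger opening in mm; "grip_force": force on a finger pad.
Only numpy, scipy, OpenCV 4.12 (cv2) and the standard library are available. Lean on these libraries where they do the work, as an engineer would, in place of code of your own. Each camera call takes 0.05 s, during which the arm holds its last target. There are 200 camera calls.

## Working session

There is one attempt and no reset: what is moved stays moved. The work goes in short steps, Python scripts to look and compute and a tool call to move; the robot and the scene stay as the last step left them, time stands still between calls to the robot, and variables do not carry over. Pictures are saved under pics/ and viewed, at most 14 in all, crops included, and the job is handed in when it is done.

Besides the shell and the picture viewer there is one more tool, called after ">>>" as name(argument=value, ...) on one line, values as JSON. step_arm: Moves the arm, as the interface text tells. Its arguments: {"type":"object","properties":{"targets":{"type":"array","items":{"type":"object","properties":{"angular":{"type":"array","items":{"type":"number","minimum":-1,"maximum":1}},"dp":{"type":"array","items":{"type":"number","minimum":-1,"maximum":1}},"fingers":{"type":"number"}}}},"newtons":{"type":"number"}},"required":["targets"]}

```bash
mkdir -p pics; ls; python3 - <<'E'
from bench import *
import cv2
s=sense();print(s)
for c in("side","top"):
    im=snapshot(c);cv2.imwrite(f"pics/{c}0.png",im)
    p=camera_params(c);print(c,p)
    for l in "rack mat tray slim_case canister square_case eyepiece phone pen jar".split():
        r=pinpoint(c,l);m=masks_of(c,l)
        print(l,[(x['at'],round(x['conf'],2)) for x in r[:2]],[(x['at'],round(x['conf'],2),int(x['pixels'].sum())) for x in m[:2]])
E
```

```text
pics
{'time': 0.0, 'joint_pos': array([-7.41064532e+01,  7.51590559e+00,  8.53320754e+01,  6.36016146e-04,
        8.72626766e+01, -4.89287248e+00]), 'qd': array([ 0.02979162,  0.07051758, -0.04049015,  0.06021871,  0.00426471,
        0.03229339]), 'joint_efforts': array([ 9.44142594e-04, -5.69398069e+01, -5.00552559e+01, -1.53831497e-04,
        1.45626845e-02, -1.44214675e-05]), 'tool_pos': array([ 212.79861402, -560.37697726,  230.20934258]), 'tcp_rot': array([-1.79889800e+02, -1.00712216e-02,  2.07863786e+01]), 'ft_force': array([0.38554519, 0.26474194, 0.34098884]), 'wrist_torque': array([-0.02322205,  0.02377547, -0.02030435]), 'grip_force': 0.0, 'finger_gap': 85.6251863373778}
side {'vfov': 50.38509536453054, 'cx': 280.1807973280302, 'cy': 206.4902911666986, 'D': array([0.03443044, 0.        , 0.        , 0.        , 0.        ]), 'R': array([[-0.9472194 , -0.32033223,  0.01275436],
       [-0.18681991,  0.51921923, -0.83397225],
       [ 0.26052588, -0.79233746, -0.55165896]]), 't': array([582.43574099, 175.34518058, 881.70602555])}
rack [([361.3, 181.0], 0.74), ([350.7, 176
[... 992 characters left out ...]
811035])}
rack [([406.9, 251.3], 0.71), ([141.0, 257.0], 0.28)] []
mat [([143.8, 253.6], 0.95), ([411.7, 246.4], 0.21)] [([143.3, 255.3], 0.89, 5608)]
tray [([267.2, 233.9], 0.74)] [([267.6, 235.1], 0.55, 4944)]
slim_case [([413.8, 247.9], 0.88)] [([417.7, 244.7], 0.9, 1185)]
canister [([372.0, 265.3], 0.81)] [([378.8, 263.4], 0.85, 386)]
square_case [([403.9, 266.1], 0.59)] [([409.8, 267.1], 0.79, 502), ([375.1, 266.4], 0.24, 379)]
eyepiece [([373.3, 265.9], 0.72), ([440.4, 272.8], 0.69)] []
phone [([274.4, 142.6], 0.92), ([271.2, 236.1], 0.74)] [([272.9, 144.6], 0.67, 1923)]
pen [([368.2, 160.5], 0.54)] [([358.1, 159.8], 0.55, 318)]
jar [([181.8, 156.0], 0.8)] [([182.0, 155.0], 0.63, 539)]
```

View pics/top0.png

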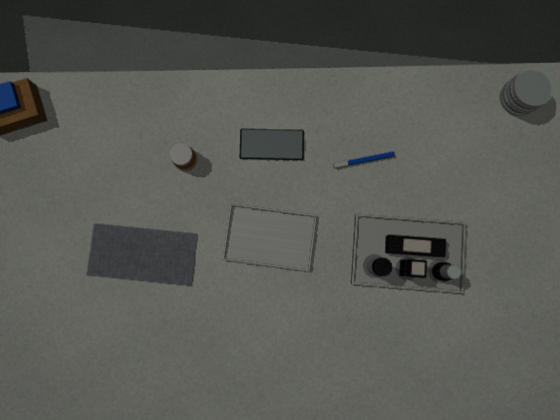

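View pics/side0.png

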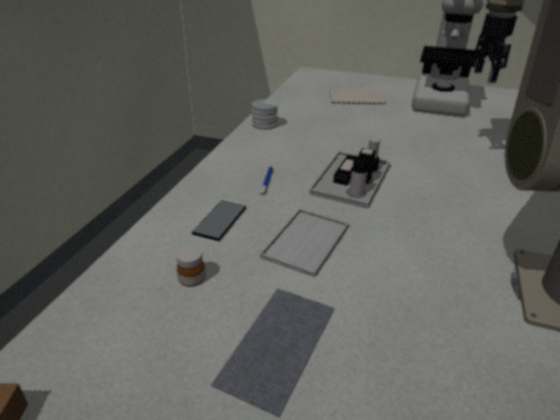

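```bash
cat > h.py <<'E'
from bench import *
import cv2, numpy as np
from scipy.spatial.transform import Rotation as Ro
def ray(c,px,p=None):
    p=p or camera_params(c); f=210/np.tan(np.radians(p['vfov']/2))
    K=np.array([[f,0,p['cx']],[0,f,p['cy']],[0,0,1]])
    u=cv2.undistortPoints(np.array([[px]],float),K,p['D'])[0,0]
    R=np.array(p['R']);t=np.array(p['t'])
    d=R.T@np.array([u[0],u[1],1]);return -R.T@t,d/np.linalg.norm(d)
def atz(c,px,z,p=None):
    o,d=ray(c,px,p);return o+d*(z-o[2])/d[2]
def tri(rs):
    A=0;b=0
    for o,d in rs:
        P=np.eye(3)-np.outer(d,d);A=A+P;b=b+P@o
    x=np.linalg.solve(A,b)
    return x,[float(np.linalg.norm((np.eye(3)-np.outer(d,d))@(x-o))) for o,d in rs]
def proj(c,X,p=None):
    p=p or camera_params(c); f=210/np.tan(np.radians(p['vfov']/2))
    K=np.array([[f,0,p['cx']],[0,f,p['cy']],[0,0,1]])
    return cv2.projectPoints(np.array(X,float).reshape(-1,1,3),cv2.Rodrigues(np.array(p['R']))[0],np.array(p['t'],float),K,p['D'])[0][:,0]
E
python3 - <<'E'
from h import *
S=dict(rack=[361.3,181],mat=[278.2,344.6],tray=[305.1,242.9],slim=[346.2,175.1],can=[354.1,191.4],sq=[363.8,180.1],eye=[368.4,168.7])
T=dict(rack=[406.9,251.3],mat=[143.8,253.6],tray=[267.2,233.9],slim=[413.8,247.9],can=[372,265.3],sq=[403.9,266.1],eye=[440.4,272.8])
for k in S: x,e=tri([ray('side',S[k]),ray('top',T[k])]);print(k,x.round(1),np.round(e,1), atz('top',T[k],4).round(1))
E
```

```text
rack [ 495.1 -308.2   -4.4] [15.9 15.9] [ 510.8 -304.2    4. ]
mat [516.6 300.7  -7.5] [0.2 0.2] [516.1 297.7   4. ]
tray [553.5  14.3  -3.7] [3.2 3.2] [556.2  14.8   4. ]
slim [ 5.216e+02 -3.207e+02  5.000e-01] [3.3 3.3] [ 518.3 -320.3    4. ]
can [ 482.3 -221.6   11.7] [2.1 2.1] [ 480.2 -223.4    4. ]
sq [ 474.2 -295.3    7.9] [3. 3.] [ 477.2 -295.9    4. ]
eye [ 466.  -377.7    2.2] [5.3 5.3] [ 460.8 -377.9    4. ]
```

The top view shows the rack at right with the canister (381,267), square case (415,268), eyepiece (447,271) and the slim case (417,245). The tray is in the middle (271,238) and the mat at left (143,255). The side view agrees, with the rack at (352,178), tray (306,241) and mat (276,348).

```bash
cat >> h.py <<'E'
def rel(*ts):
    "world targets (x,y,z,yaw) -> dp/angular scaled, from the measured pose"
    s=sense();R=Ro.from_euler('xyz',s['tcp_rot'],degrees=True)
    for x,y,z,yaw in ts:
        d=R.inv().apply(np.array([x,y,z])-s['tool_pos'])/200
        a=(R.inv()*Ro.from_euler('xyz',[180,0,yaw],degrees=True)).as_rotvec(degrees=True)/180
        print((x,y,z,yaw),'dp',d.round(4).tolist(),'ang',a.round(4).tolist())
E
python3 - <<'E'
from h import *
p=camera_params('wrist');s=sense();R=np.array(p['R']);o=-R.T@p['t'];T=Ro.from_euler('xyz',s['tcp_rot'],degrees=True)
print('vfov',p['vfov'],'cam in tool',T.inv().apply(o-s['tool_pos']),'axis in tool',T.inv().apply(R[2]))
im=cv2.imread('pics/top0.png')
for n in('mat','tray'):
    m=masks_of('top',n)[0]['pixels'].astype(np.uint8)
    b=cv2.boxPoints(cv2.minAreaRect(cv2.findNonZero(m)))
    print(n,[atz('top',q,4 if n=='mat' else 14)[:2].round(1).tolist() for q in b])
print('rack',[atz('top',q,18)[:2].round(1).tolist() for q in [(357,215),(467,221),(464,292),(352,286)]])
rel((350,-450,330,3),(430,-310,330,3))
E
```

```text
vfov 70.39763921807929 cam in tool [  66.68467471    0.22499843 -141.57755382] axis in tool [-2.61874593e-01  3.09532626e-04  9.65101861e-01]
mat [[469.0, 427.2], [592.5, 416.2], [561.2, 175.1], [438.1, 188.9]]
tray [[499.6, 118.0], [628.7, 100.3], [598.8, -99.8], [470.4, -79.7]]
rack [[594.8, -190.9], [576.8, -439.7], [417.6, -423.8], [434.8, -174.1]]
(350, -450, 330, 3) dp [0.8375, -0.2755, -0.4933] ang [0.0, -0.0, 0.0988]
(430, -310, 330, 3) dp [1.4599, -0.7879, -0.4934] ang [0.0, -0.0, 0.0988]
```

>>> step_arm(targets=[{"dp": [0.2,-0.1,-0.2],"angular": [0,0,0.04]},{"dp": [0.45,-0.2,-0.4],"angular": [0,0,0.08]},{"dp": [0.7,-0.3,-0.5],"angular": [0,0,0.138]},{"dp": [0.9,-0.5,-0.5],"angular": [0,0,0.138]},{"dp": [1,-0.7,-0.5],"angular": [0,0,0.138]},{"dp": [1,-0.79,-0.5],"angular": [0,0,0.138]},{"dp": [1,-0.79,-0.5],"angular": [0,0,0.138]},{"dp": [1,-0.79,-0.5],"angular": [0,0,0.138]}])

```text
validation failed for argument at $.ta...
```

```bash
python3 - <<'E'
from h import *
rel((480,-320,330,-4))
E
```

```text
(480, -320, 330, -4) dp [1.6759, -0.6525, -0.4933] ang [0.0, -0.0, 0.1377]
```

>>> step_arm(targets=[{"dp": [0.2,-0.1,-0.2],"angular": [0,0,0.04],"fingers": 0},{"dp": [0.45,-0.2,-0.4],"angular": [0,0,0.08],"fingers": 0},{"dp": [0.7,-0.3,-0.5],"angular": [0,0,0.138],"fingers": 0},{"dp": [0.9,-0.5,-0.5],"angular": [0,0,0.138],"fingers": 0},{"dp": [1,-0.65,-0.5],"angular": [0,0,0.138],"fingers": 0},{"dp": [1,-0.65,-0.5],"angular": [0,0,0.138],"fingers": 0},{"dp": [1,-0.65,-0.5],"angular": [0,0,0.138],"fingers": 0},{"dp": [1,-0.65,-0.5],"angular": [0,0,0.138],"fingers": 0}], newtons=30)

```text
time: 3.2
tool_pos: [353.3, -369.3, 331.1]
tcp_rot: [-180.0, 0.0, -4.1]
ft_force: [0.1, -0.2, 0.0]
finger_gap: 85.6
grip_force: 0.0
```

```bash
python3 - <<'E'
from h import *
print(sense()['tool_pos'],sense()['tcp_rot'])
rel((480,-320,330,-4))
E
```

```text
[ 353.33458422 -369.34319709  331.07220385] [-1.79994321e+02  2.11206178e-02 -4.12808370e+00]
(480, -320, 330, -4) dp [0.6139, -0.2917, 0.0052] ang [-0.0, 0.0001, -0.0007]
```

```bash
cat >> h.py <<'E'
import pickle
def look(tag,names,c='wrist'):
    p=camera_params(c);im=snapshot(c);cv2.imwrite(f'pics/{tag}.png',im)
    d={'p':p}
    for l in names:
        r=pinpoint(c,l);m=masks_of(c,l);d[l]=(r,m)
        print(l,[(x['at'],round(x['conf'],2)) for x in r[:2]],[(x['at'],round(x['conf'],2),int(x['pixels'].sum())) for x in m[:2]])
    pickle.dump(d,open(tag+'.pkl','wb'))
E
python3 - <<'E'
from h import *
look('w1',['rack','slim_case','canister','square_case','eyepiece'])
E
```

```text
rack [([223.5, 71.1], 0.85)] [([229.5, 76.0], 0.85, 14041), ([37.9, 65.6], 0.58, 7492)]
slim_case [([230.2, 61.3], 0.85)] [([232.4, 54.4], 0.87, 3431)]
canister [([175.3, 98.5], 0.66)] [([159.2, 92.0], 0.71, 1523), ([212.4, 90.2], 0.54, 1417)]
square_case [([220.8, 96.6], 0.59)] [([212.8, 86.2], 0.8, 1444)]
eyepiece [([273.6, 100.5], 0.65)] [([272.4, 96.9], 0.77, 844)]
```

>>> step_arm(targets=[{"dp": [0.2,-0.1,0],"angular": [0,0,0],"fingers": 0},{"dp": [0.4,-0.2,0],"angular": [0,0,0],"fingers": 0},{"dp": [0.6,-0.29,0],"angular": [0,0,0],"fingers": 0},{"dp": [0.6,-0.29,0],"angular": [0,0,0],"fingers": 0},{"dp": [0.6,-0.29,0],"angular": [0,0,0],"fingers": 0},{"dp": [0.6,-0.29,0],"angular": [0,0,0],"fingers": 0},{"dp": [0.6,-0.29,0],"angular": [0,0,0],"fingers": 0},{"dp": [0.6,-0.29,0],"angular": [0,0,0],"fingers": 0}])

```text
time: 4.75
tool_pos: [477.2, -319.4, 331.5]
tcp_rot: [180.0, -0.0, -4.1]
ft_force: [-0.1, 0.5, -0.7]
finger_gap: 85.3
grip_force: 0.0
```

```bash
python3 - <<'E'
from h import *
N=['rack','slim_case','canister','square_case','eyepiece']
look('w2',N)
a,b=[pickle.load(open(f,'rb')) for f in('w1.pkl','w2.pkl')]
for n in N:
    if a[n][0] and b[n][0]:
        print(n,*tri([ray('wrist',d[n][0][0]['at'],d['p']) for d in(a,b)]),atz('wrist',b[n][0][0]['at'],8,b['p']))
cv2.imwrite('pics/w12.png',cv2.resize(np.vstack([cv2.imread('pics/w1.png'),cv2.imread('pics/w2.png')]),None,fx=.71,fy=.71))
E
```

```text
rack [([265.9, 155.6], 0.88)] [([263.0, 128.9], 0.85, 11879)]
slim_case [([273.3, 145.3], 0.58)] [([271.4, 145.5], 0.57, 2697)]
canister [([215.0, 176.4], 0.59)] [([209.1, 182.9], 0.59, 1083)]
square_case [([259.5, 177.7], 0.68)] [([260.6, 182.1], 0.66, 1027)]
eyepiece [([310.1, 180.6], 0.88)] [([313.7, 184.3], 0.79, 837)]
rack [ 507.95789513 -305.58724739   14.30811708] [0.5990952398234067, 0.5990952398233685] [ 507.70176145 -305.89266061    8.        ]
slim_case [ 521.78751949 -316.8437231     8.86954265] [1.7261135435004866, 1.726113543500417] [ 522.43776501 -318.41593846    8.        ]
canister [ 479.0856231  -220.5269545   -12.56892932] [1.5545489161513293, 1.5545489161514083] [ 481.26359917 -223.48814422    8.        ]
square_case [ 474.25723831 -294.29494469    4.81725425] [1.4560312878085733, 1.4560312878087818] [ 474.19507526 -293.1438561     8.        ]
eyepiece [ 463.4343987  -373.07728488    3.87139892] [0.36728208451712935, 0.3672820845170548] [ 464.00826067 -372.30790693    8.        ]
```

View pics/w12.png

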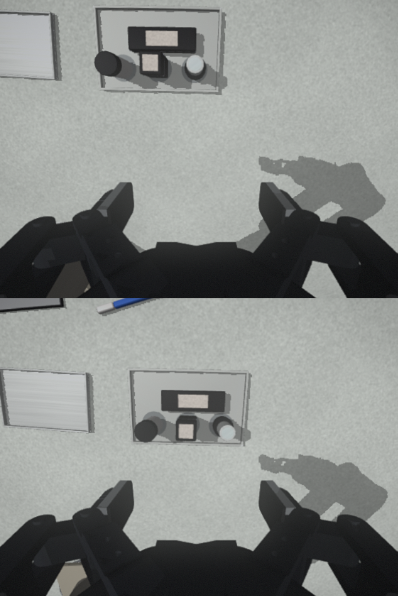

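The upper picture is w1 and the lower w2, both scaled by 0.71. Canister, square case and eyepiece stand left to right in front of the slim case on the rack. I'll overlay the model on enlarged crops to check the pose.

```bash
cat >> h.py <<'E'
def fr(c,yaw,pts):
    a=np.radians(yaw);p=np.array(pts,float).reshape(-1,3)
    return np.c_[c[0]+p[:,0]*np.cos(a)-p[:,1]*np.sin(a),c[1]+p[:,0]*np.sin(a)+p[:,1]*np.cos(a),p[:,2]]
def box(a,b,z): return [(-a,-b,z),(a,-b,z),(a,b,z),(-a,b,z)]
def circ(x,y,r,z): t=np.linspace(0,2*np.pi,24,endpoint=False);return np.c_[x+r*np.cos(t),y+r*np.sin(t),0*t+z]
def draw(im,c,p,X,k,off,col):
    q=(proj(c,X,p)-off)*k;cv2.polylines(im,[np.round(q).astype(int)],True,col,1)
def crop(im,x,y,w,h,k): return cv2.resize(im[y:y+h,x:x+w],None,fx=k,fy=k,interpolation=cv2.INTER_CUBIC)
E
python3 - <<'E'
from h import *
out=[]
for t,(x,y,w,h) in(('w1',(120,0,210,140)),('w2',(170,90,200,130))):
    d=pickle.load(open(t+'.pkl','rb'));im=crop(cv2.imread(f'pics/{t}.png'),x,y,w,h,3.8 if t=='w1' else 4);k=3.8 if t=='w1' else 4
    im=cv2.resize(im,(800,int(h*k)))
    im=cv2.convertScaleAbs(im,alpha=1.3)
    c,yw=(507.5,-305),-4
    for X,col in((fr(c,yw,box(80,125,18)),(0,0,255)),(fr(c,yw,box(80,125,0)),(0,160,255)),(fr(c,yw,circ(-35,74,20,100)),(0,255,0)),(fr(c,yw,circ(-35,-74,15,98)),(0,255,0)),(fr(c,yw,np.array(box(19,19,96))+[-35,0,0]),(0,255,0)),(fr(c,yw,np.array(box(21,65,38))+[16,0,0]),(255,0,0))):
        draw(im,'wrist',d['p'],X,k,np.array([x,y]),col)
    cv2.imwrite(f'pics/o_{t}.png',im)
E
```

```text
(no output)
```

View pics/o_w2.png

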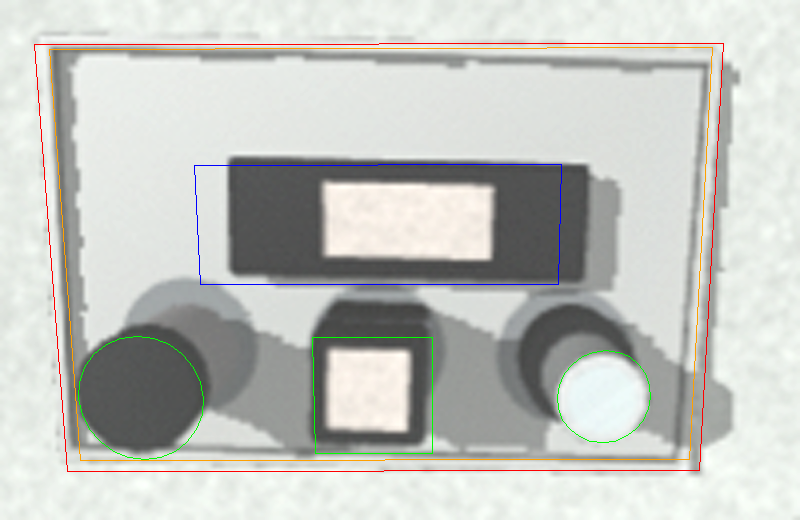

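View pics/o_w1.png

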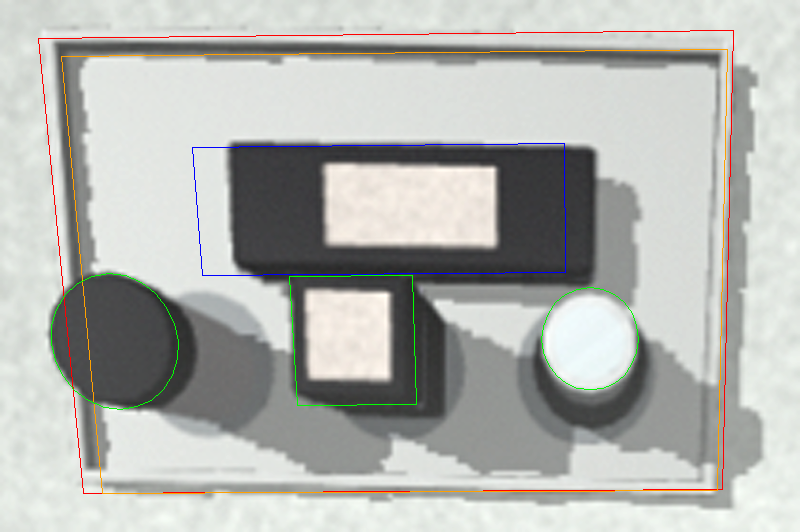

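The crops show the rack turned by about 5°, with the overlays at the right heights. The tops in w2 are: canister (206,187), square patch (262,187.5), eyepiece (321,189), slim patch (272,145). I'll triangulate them with w1.

```bash
python3 - <<'E'
from h import *
a,b=[pickle.load(open(f,'rb'))['p'] for f in('w1.pkl','w2.pkl')]
for n,p,q,z in(('can',(150.2,89.7),(206.25,186.75),100),('sq',(211.4,87.9),(262.1,187.5),96),('eye',(274.7,89.3),(320.75,189.25),98),('slim',(227.9,53.8),(272,145),38),('candisc',(173.6,96.4),(218,176.25),8)):
    print(n,tri([ray('wrist',p,a),ray('wrist',q,b)])[0].round(1),atz('wrist',p,z,a).round(1),atz('wrist',q,z,b).round(1))
# slim yaw, square yaw from w2 edges
for e,z in ((((229,157),(588,166)),38),(((326,348),(411,349.5)),96),(((63,50),(712,66)),10)):
    A,B=[atz('wrist',(170+u/4,90+v/4),z,b) for u,v in e];d=A-B;print('yaw',np.degrees(np.arctan2(-d[0],d[1])))
E
```

```text
can [ 479.5 -227.6   93.2] [ 478.  -228.9  100. ] [ 481.3 -230.6  100. ]
sq [ 474.6 -301.2   96.9] [ 474.7 -300.9   96. ] [ 474.5 -301.3   96. ]
eye [ 467.3 -376.    98.3] [ 467.3 -375.8   98. ] [ 467.3 -376.2   98. ]
slim [ 524.3 -316.9   37.9] [ 524.3 -316.9   38. ] [ 524.4 -317.    38. ]
candisc [ 480.6 -227.1    7.2] [ 480.2 -226.4    8. ] [ 481.2 -228.2    8. ]
yaw -5.453019937123916
yaw -5.084957010569247
yaw -5.439128674325849
```

```bash
python3 - <<'E'
from h import *
rel((480.3,-228,190,-5.2),(480.3,-228,66,-5.2))
E
```

```text
(480.3, -228, 190, -5.2) dp [-0.0187, -0.4549, 0.7063] ang [-0.0, 0.0, 0.0064]
(480.3, -228, 66, -5.2) dp [-0.0186, -0.4548, 1.3263] ang [-0.0, 0.0, 0.0064]
```

>>> step_arm(targets=[{"dp": [-0.01,-0.2,0.1],"angular": [0,0,0.006],"fingers": 0.28},{"dp": [-0.019,-0.4,0.25],"angular": [0,0,0.006],"fingers": 0.28},{"dp": [-0.019,-0.455,0.45],"angular": [0,0,0.006],"fingers": 0.28},{"dp": [-0.019,-0.455,0.65],"angular": [0,0,0.006],"fingers": 0.28},{"dp": [-0.019,-0.455,0.7],"angular": [0,0,0.006],"fingers": 0.28},{"dp": [-0.019,-0.455,0.7],"angular": [0,0,0.006],"fingers": 0.28},{"dp": [-0.019,-0.455,0.7],"angular": [0,0,0.006],"fingers": 0.28},{"dp": [-0.019,-0.455,0.7],"angular": [0,0,0.006],"fingers": 0.28}], newtons=30)

```text
time: 6.3
tool_pos: [481.1, -228.8, 193.2]
tcp_rot: [179.9, -0.1, -5.2]
ft_force: [0.3, -0.9, -0.9]
finger_gap: 61.6
grip_force: 0.0
```

```bash
python3 - <<'E'
from h import *
rel((480.3,-228,67,-5.2))
E
```

```text
(480.3, -228, 67, -5.2) dp [-0.0061, -0.0042, 0.6308] ang [0.0004, -0.0008, 0.0003]
```

>>> step_arm(targets=[{"dp": [-0.003,-0.004,0.2],"angular": [0,0,0],"fingers": 0.28},{"dp": [-0.006,-0.004,0.4],"angular": [0,0,0],"fingers": 0.28},{"dp": [-0.006,-0.004,0.55],"angular": [0,0,0],"fingers": 0.28},{"dp": [-0.006,-0.004,0.63],"angular": [0,0,0],"fingers": 0.28},{"dp": [-0.006,-0.004,0.63],"angular": [0,0,0],"fingers": 0.28},{"dp": [-0.006,-0.004,0.63],"angular": [0,0,0],"fingers": 0.4},{"dp": [-0.006,-0.004,0.63],"angular": [0,0,0],"fingers": 0.7},{"dp": [-0.006,-0.004,0.63],"angular": [0,0,0],"fingers": 0.7}], newtons=30)

```text
time: 7.3
tool_pos: [480.4, -227.8, 67.2]
tcp_rot: [179.9, -0.2, -5.1]
ft_force: [-0.6, 0.9, 6.0]
finger_gap: 39.0
grip_force: 29.9
```

```bash
python3 - <<'E'
from h import *
s=sense();print(s['tool_pos'],s['tcp_rot'],s['finger_gap'],s['grip_force'])
rel((480.3,-228,220,-5.2),(525,376,220,-5.2))
E
```

```text
[ 480.4474527  -227.76113174   67.20956607] [ 1.79928332e+02 -1.72540048e-01 -5.13042728e+00] 38.96984319021235 29.866265058517456
(480.3, -228, 220, -5.2) dp [0.0017, 0.0022, -0.7639] ang [0.0004, -0.001, 0.0004]
(525, 376, 220, -5.2) dp [-0.0458, -3.0257, -0.7679] ang [0.0004, -0.001, 0.0004]
```

>>> step_arm(targets=[{"dp": [0,0,-0.15],"angular": [0,0,0],"fingers": 0.7},{"dp": [0,0,-0.4],"angular": [0,0,0],"fingers": 0.7},{"dp": [0,-0.05,-0.6],"angular": [0,0,0],"fingers": 0.7},{"dp": [0,-0.2,-0.75],"angular": [0,0,0],"fingers": 0.7},{"dp": [0,-0.4,-0.76],"angular": [0,0,0],"fingers": 0.7},{"dp": [0,-0.6,-0.76],"angular": [0,0,0],"fingers": 0.7},{"dp": [0,-0.8,-0.76],"angular": [0,0,0],"fingers": 0.7},{"dp": [0,-1,-0.76],"angular": [0,0,0],"fingers": 0.7}])

```text
time: 8.3
tool_pos: [497.0, -26.7, 217.7]
tcp_rot: [180.0, -0.0, -5.1]
ft_force: [0.2, -0.3, -1.6]
finger_gap: 39.3
grip_force: 30.7
```

>>> step_arm(targets=[{"dp": [0,-0.2,0],"angular": [0,0,0],"fingers": 0.7},{"dp": [0,-0.4,0],"angular": [0,0,0],"fingers": 0.7},{"dp": [0,-0.6,0],"angular": [0,0,0],"fingers": 0.7},{"dp": [0,-0.8,0],"angular": [0,0,0],"fingers": 0.7},{"dp": [0,-1,0],"angular": [0,0,0],"fingers": 0.7},{"dp": [0,-1,0],"angular": [0,0,0],"fingers": 0.7},{"dp": [0,-1,0],"angular": [0,0,0],"fingers": 0.7},{"dp": [0,-1,0],"angular": [0,0,0],"fingers": 0.7}])

```text
time: 9.3
tool_pos: [514.9, 170.3, 217.3]
tcp_rot: [180.0, -0.0, -5.2]
ft_force: [-0.5, 0.4, -2.7]
finger_gap: 39.3
grip_force: 30.8
```

```bash
python3 - <<'E'
from h import *
look('m1',['mat','tray'])
rel((525,376,220,-5.2),(525,376,64.5,-5.2))
E
```

```text
mat [([169.2, 194.6], 0.59)] [([167.2, 191.0], 0.98, 17914), ([408.6, 147.6], 0.24, 19719)]
tray [([406.3, 149.2], 0.97)] [([407.6, 144.5], 0.68, 19955)]
(525, 376, 220, -5.2) dp [-0.043, -1.0268, -0.0132] ang [-0.0, -0.0, 0.0001]
(525, 376, 64.5, -5.2) dp [-0.043, -1.0268, 0.7643] ang [-0.0, -0.0, 0.0001]
```

>>> step_arm(targets=[{"dp": [-0.01,-0.2,0],"angular": [0,0,0],"fingers": 0.7},{"dp": [-0.02,-0.45,0],"angular": [0,0,0],"fingers": 0.7},{"dp": [-0.04,-0.7,0],"angular": [0,0,0],"fingers": 0.7},{"dp": [-0.043,-0.9,0],"angular": [0,0,0],"fingers": 0.7},{"dp": [-0.043,-1,0.15],"angular": [0,0,0],"fingers": 0.7},{"dp": [-0.043,-1,0.35],"angular": [0,0,0],"fingers": 0.7},{"dp": [-0.043,-1,0.55],"angular": [0,0,0],"fingers": 0.7},{"dp": [-0.043,-1,0.65],"angular": [0,0,0],"fingers": 0.7}])

```text
time: 10.55
tool_pos: [522.8, 370.2, 84.2]
tcp_rot: [179.9, 0.2, -5.1]
ft_force: [0.3, 0.3, -0.8]
finger_gap: 39.3
grip_force: 31.0
```

```bash
python3 - <<'E'
from h import *
d=pickle.load(open('m1.pkl','rb'))
for n,z in(('mat',4),('tray',14)):
    m=d[n][1][0]['pixels'].astype(np.uint8);b=cv2.boxPoints(cv2.minAreaRect(cv2.findNonZero(m)))
    print(n,[atz('wrist',q,z,d['p'])[:2].round().tolist() for q in b],atz('wrist',d[n][0][0]['at'],4,d['p']))
rel((525,375,67,-5.2),(525,375,63.5,-5.2))
E
```

```text
mat [[473.0, 451.0], [592.0, 414.0], [563.0, 177.0], [442.0, 192.0]] [518.17639913 301.21066781   4.        ]
tray [[502.0, 122.0], [631.0, 106.0], [602.0, -94.0], [466.0, -96.0]] [547.24289617  13.06823775   4.        ]
(525, 375, 67, -5.2) dp [0.0091, -0.025, 0.0861] ang [0.0008, 0.0011, 0.0003]
(525, 375, 63.5, -5.2) dp [0.0091, -0.0251, 0.1036] ang [0.0008, 0.0011, 0.0003]
```

>>> step_arm(targets=[{"dp": [0.009,-0.025,0.04],"angular": [0,0,0],"fingers": 0.7},{"dp": [0.009,-0.025,0.07],"angular": [0,0,0],"fingers": 0.7},{"dp": [0.009,-0.025,0.09],"angular": [0,0,0],"fingers": 0.7},{"dp": [0.009,-0.025,0.1],"angular": [0,0,0],"fingers": 0.7},{"dp": [0.009,-0.025,0.103],"angular": [0,0,0],"fingers": 0.7},{"dp": [0.009,-0.025,0.103],"angular": [0,0,0],"fingers": 0.7},{"dp": [0.009,-0.025,0.103],"angular": [0,0,0],"fingers": 0.7},{"dp": [0.009,-0.025,0.103],"angular": [0,0,0],"fingers": 0.7}])

```text
time: 11.55
tool_pos: [526.5, 376.1, 66.8]
tcp_rot: [-180.0, -0.0, -5.1]
ft_force: [-0.7, 0.5, -1.2]
finger_gap: 39.0
grip_force: 31.0
```

```bash
python3 - <<'E'
from h import *
s=sense();print(s['tool_pos'],s['ft_force'],s['wrist_torque'])
E
```

```text
[526.54680642 376.10482823  66.83802554] [-0.72895855  0.51005951 -1.16162353] [-0.00985163 -0.00434227 -0.03437481]
```

>>> step_arm(targets=[{"dp": [0,0,0.01],"angular": [0,0,0],"fingers": 0.7},{"dp": [0,0,0.017],"angular": [0,0,0],"fingers": 0.7},{"dp": [0,0,0.017],"angular": [0,0,0],"fingers": 0.7},{"dp": [0,0,0.017],"angular": [0,0,0],"fingers": 0.28},{"dp": [0,0,0.017],"angular": [0,0,0],"fingers": 0.28},{"dp": [0,0,0.017],"angular": [0,0,0],"fingers": 0.28},{"dp": [0,0,-0.1],"angular": [0,0,0],"fingers": 0.28},{"dp": [0,0,-0.4],"angular": [0,0,0],"fingers": 0.28}])

```text
time: 12.55
tool_pos: [523.8, 374.5, 143.1]
tcp_rot: [179.7, 0.4, -5.1]
ft_force: [1.5, 0.5, -0.2]
finger_gap: 61.2
grip_force: 0.0
```

>>> step_arm(targets=[{"dp": [0,0.1,-0.25],"angular": [0,0,0],"fingers": 0.28},{"dp": [0,0.3,-0.4],"angular": [0,0,0],"fingers": 0.28},{"dp": [0,0.6,-0.4],"angular": [0,0,0],"fingers": 0.28},{"dp": [0,0.9,-0.4],"angular": [0,0,0],"fingers": 0.28},{"dp": [0,1,-0.4],"angular": [0,0,0],"fingers": 0.28},{"dp": [0,1,-0.4],"angular": [0,0,0],"fingers": 0.28},{"dp": [0,1,-0.4],"angular": [0,0,0],"fingers": 0.28},{"dp": [0,1,-0.4],"angular": [0,0,0],"fingers": 0.28}])

```text
time: 13.55
tool_pos: [508.6, 178.1, 226.5]
tcp_rot: [-180.0, 0.0, -5.0]
ft_force: [-0.2, -0.6, 0.6]
finger_gap: 61.4
grip_force: 0.0
```

```bash
python3 - <<'E'
from h import *
s=sense();print(s['tool_pos'],s['finger_gap'])
im=snapshot('wrist');cv2.imwrite('pics/c1.png',im)
rel((474.6,-301.2,185,-5.2))
E
```

```text
[508.56228584 178.11643142 226.54664694] 61.36545556322239
(474.6, -301.2, 185, -5.2) dp [0.0417, 2.4018, 0.2073] ang [-0.0, 0.0001, 0.0009]
```

View pics/c1.png

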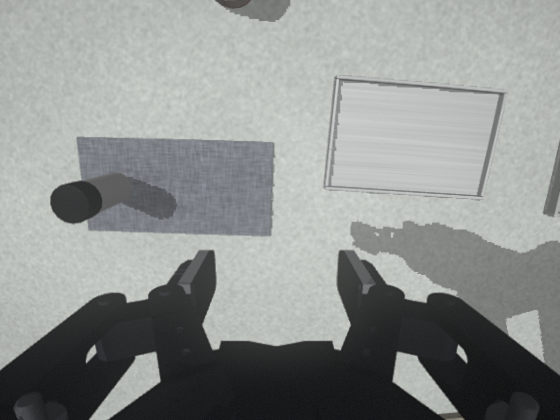

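The canister stands upright near the far end of the mat, cap at (76,202). The tray is at (415,137). Next is the square case.

>>> step_arm(targets=[{"dp": [0,0.3,0],"angular": [0,0,0],"fingers": 0.28},{"dp": [0,0.6,0],"angular": [0,0,0],"fingers": 0.28},{"dp": [0,0.9,0],"angular": [0,0,0],"fingers": 0.28},{"dp": [0,1,0],"angular": [0,0,0],"fingers": 0.28},{"dp": [0,1,0],"angular": [0,0,0],"fingers": 0.28},{"dp": [0,1,0],"angular": [0,0,0],"fingers": 0.28},{"dp": [0,1,0],"angular": [0,0,0],"fingers": 0.28},{"dp": [0,1,0],"angular": [0,0,0],"fingers": 0.28}])

```text
time: 14.6
tool_pos: [490.8, -21.4, 226.6]
tcp_rot: [-180.0, 0.0, -5.0]
ft_force: [0.7, -0.9, 0.6]
finger_gap: 61.1
grip_force: 0.0
```

>>> step_arm(targets=[{"dp": [0.01,0.3,0],"angular": [0,0,0],"fingers": 0.28},{"dp": [0.02,0.6,0],"angular": [0,0,0],"fingers": 0.28},{"dp": [0.03,0.9,0],"angular": [0,0,0],"fingers": 0.28},{"dp": [0.04,1,0],"angular": [0,0,0],"fingers": 0.28},{"dp": [0.04,1,0],"angular": [0,0,0],"fingers": 0.28},{"dp": [0.04,1,0],"angular": [0,0,0],"fingers": 0.28},{"dp": [0.04,1,0],"angular": [0,0,0],"fingers": 0.28},{"dp": [0.04,1,0],"angular": [0,0,0],"fingers": 0.28}])

```text
time: 15.6
tool_pos: [481.0, -221.2, 226.8]
tcp_rot: [-180.0, -0.0, -5.0]
ft_force: [-0.3, -0.2, 0.5]
finger_gap: 61.5
grip_force: 0.0
```

```bash
python3 - <<'E'
from h import *
rel((474.6,-301.2,140,-5.2))
E
```

```text
(474.6, -301.2, 140, -5.2) dp [0.003, 0.4012, 0.4341] ang [-0.0, -0.0001, 0.0009]
```

>>> step_arm(targets=[{"dp": [0.003,0.2,0],"angular": [0,0,0],"fingers": 0.28},{"dp": [0.003,0.35,0.1],"angular": [0,0,0],"fingers": 0.28},{"dp": [0.003,0.401,0.3],"angular": [0,0,0],"fingers": 0.28},{"dp": [0.003,0.401,0.4],"angular": [0,0,0],"fingers": 0.28},{"dp": [0.003,0.401,0.4],"angular": [0,0,0],"fingers": 0.28},{"dp": [0.003,0.401,0.4],"angular": [0,0,0],"fingers": 0.28},{"dp": [0.003,0.401,0.4],"angular": [0,0,0],"fingers": 0.28},{"dp": [0.003,0.401,0.4],"angular": [0,0,0],"fingers": 0.28}])

```text
time: 16.6
tool_pos: [474.9, -302.4, 148.0]
tcp_rot: [179.9, -0.1, -5.1]
ft_force: [0.6, -0.1, -0.4]
finger_gap: 61.6
grip_force: 0.0
```

```bash
python3 - <<'E'
from h import *
rel((474.6,-301.2,52,-5.2))
E
```

```text
(474.6, -301.2, 52, -5.2) dp [-0.0027, -0.0063, 0.4798] ang [0.0003, -0.0006, 0.0005]
```

>>> step_arm(targets=[{"dp": [-0.002,-0.005,0.15],"angular": [0,0,0],"fingers": 0.28},{"dp": [-0.003,-0.006,0.3],"angular": [0,0,0],"fingers": 0.28},{"dp": [-0.003,-0.006,0.42],"angular": [0,0,0],"fingers": 0.28},{"dp": [-0.003,-0.006,0.48],"angular": [0,0,0],"fingers": 0.28},{"dp": [-0.003,-0.006,0.48],"angular": [0,0,0],"fingers": 0.28},{"dp": [-0.003,-0.006,0.48],"angular": [0,0,0],"fingers": 0.4},{"dp": [-0.003,-0.006,0.48],"angular": [0,0,0],"fingers": 0.7},{"dp": [-0.003,-0.006,0.48],"angular": [0,0,0],"fingers": 0.7}], newtons=30)

```text
time: 17.6
tool_pos: [474.6, -301.6, 52.2]
tcp_rot: [179.9, -0.1, -5.1]
ft_force: [0.2, 0.7, 6.9]
finger_gap: 37.7
grip_force: 36.2
```

```bash
python3 - <<'E'
from h import *
s=sense();print(s['tool_pos'],s['tcp_rot'],s['finger_gap'],s['grip_force'])
E
```

```text
[ 474.60457701 -301.5731213    52.15006705] [ 1.79926021e+02 -1.19633395e-01 -5.13054931e+00] 37.71332648173024 36.163485646247864
```

>>> step_arm(targets=[{"dp": [0,0,-0.15],"angular": [0,0,0],"fingers": 0.7},{"dp": [0,0,-0.4],"angular": [0,0,0],"fingers": 0.7},{"dp": [0,-0.05,-0.6],"angular": [0,0,0],"fingers": 0.7},{"dp": [0,-0.2,-0.75],"angular": [0,0,0],"fingers": 0.7},{"dp": [0,-0.4,-0.8],"angular": [0,0,0],"fingers": 0.7},{"dp": [0,-0.6,-0.8],"angular": [0,0,0],"fingers": 0.7},{"dp": [0,-0.8,-0.8],"angular": [0,0,0],"fingers": 0.7},{"dp": [0,-1,-0.8],"angular": [0,0,0],"fingers": 0.7}])

```text
time: 18.6
tool_pos: [491.3, -100.4, 210.6]
tcp_rot: [-180.0, 0.0, -5.1]
ft_force: [0.1, 0.5, -2.1]
finger_gap: 37.6
grip_force: 35.4
```

>>> step_arm(targets=[{"dp": [0,-0.2,0],"angular": [0,0,0],"fingers": 0.7},{"dp": [0,-0.4,0],"angular": [0,0,0],"fingers": 0.7},{"dp": [0,-0.6,0],"angular": [0,0,0],"fingers": 0.7},{"dp": [0,-0.8,0],"angular": [0,0,0],"fingers": 0.7},{"dp": [0,-1,0],"angular": [0,0,0],"fingers": 0.7},{"dp": [0,-1,0],"angular": [0,0,0],"fingers": 0.7},{"dp": [0,-1,0],"angular": [0,0,0],"fingers": 0.7},{"dp": [0,-1,0],"angular": [0,0,0],"fingers": 0.7}])

```text
time: 19.6
tool_pos: [509.4, 96.5, 210.6]
tcp_rot: [180.0, 0.0, -5.2]
ft_force: [-0.5, -0.4, -1.1]
finger_gap: 37.3
grip_force: 35.2
```

```bash
python3 - <<'E'
from h import *
rel((515,302,100,-5.2))
E
```

```text
(515, 302, 100, -5.2) dp [-0.0653, -1.0261, 0.5527] ang [0.0001, 0.0, -0.0]
```

>>> step_arm(targets=[{"dp": [-0.02,-0.25,0],"angular": [0,0,0],"fingers": 0.7},{"dp": [-0.04,-0.5,0],"angular": [0,0,0],"fingers": 0.7},{"dp": [-0.065,-0.75,0],"angular": [0,0,0],"fingers": 0.7},{"dp": [-0.065,-1,0.1],"angular": [0,0,0],"fingers": 0.7},{"dp": [-0.065,-1,0.3],"angular": [0,0,0],"fingers": 0.7},{"dp": [-0.065,-1,0.5],"angular": [0,0,0],"fingers": 0.7},{"dp": [-0.065,-1,0.65],"angular": [0,0,0],"fingers": 0.7},{"dp": [-0.065,-1,0.65],"angular": [0,0,0],"fingers": 0.7}])

```text
time: 20.6
tool_pos: [512.4, 295.8, 77.5]
tcp_rot: [179.8, 0.3, -5.2]
ft_force: [-0.2, -0.3, -0.8]
finger_gap: 37.4
grip_force: 35.3
```

>>> step_arm(targets=[{"dp": [0,0,0.05],"angular": [0,0,0],"fingers": 0.7},{"dp": [0,0,0.1],"angular": [0,0,0],"fingers": 0.7},{"dp": [0,0,0.12],"angular": [0,0,0],"fingers": 0.7},{"dp": [0,0,0.12],"angular": [0,0,0],"fingers": 0.7},{"dp": [0,0,0.12],"angular": [0,0,0],"fingers": 0.7},{"dp": [0,0,0.12],"angular": [0,0,0],"fingers": 0.7},{"dp": [0,0,0.12],"angular": [0,0,0],"fingers": 0.7},{"dp": [0,0,0.12],"angular": [0,0,0],"fingers": 0.7}])

```text
time: 21.6
tool_pos: [514.5, 297.9, 56.8]
tcp_rot: [-180.0, -0.0, -5.1]
ft_force: [0.9, -0.3, -1.9]
finger_gap: 37.5
grip_force: 35.4
```

>>> step_arm(targets=[{"dp": [0,0,0.02],"angular": [0,0,0],"fingers": 0.7},{"dp": [0,0,0.039],"angular": [0,0,0],"fingers": 0.7},{"dp": [0,0,0.039],"angular": [0,0,0],"fingers": 0.7},{"dp": [0,0,0.039],"angular": [0,0,0],"fingers": 0.28},{"dp": [0,0,0.039],"angular": [0,0,0],"fingers": 0.28},{"dp": [0,0,0.039],"angular": [0,0,0],"fingers": 0.28},{"dp": [0,0,-0.1],"angular": [0,0,0],"fingers": 0.28},{"dp": [0,0,-0.4],"angular": [0,0,0],"fingers": 0.28}])

```text
time: 22.6
tool_pos: [512.0, 296.6, 134.1]
tcp_rot: [179.8, 0.4, -5.1]
ft_force: [1.1, 0.7, 0.6]
finger_gap: 61.5
grip_force: 0.0
```

>>> step_arm(targets=[{"dp": [0,0.1,-0.25],"angular": [0,0,0],"fingers": 0.28},{"dp": [0,0.35,-0.4],"angular": [0,0,0],"fingers": 0.28},{"dp": [0,0.65,-0.4],"angular": [0,0,0],"fingers": 0.28},{"dp": [0,0.95,-0.4],"angular": [0,0,0],"fingers": 0.28},{"dp": [0,1,-0.4],"angular": [0,0,0],"fingers": 0.28},{"dp": [0,1,-0.4],"angular": [0,0,0],"fingers": 0.28},{"dp": [0,1,-0.4],"angular": [0,0,0],"fingers": 0.28},{"dp": [0,1,-0.4],"angular": [0,0,0],"fingers": 0.28}])

```text
time: 23.6
tool_pos: [496.5, 99.9, 216.6]
tcp_rot: [-180.0, 0.0, -5.0]
ft_force: [-0.8, 0.1, 0.7]
finger_gap: 61.5
grip_force: 0.0
```

>>> step_arm(targets=[{"dp": [0,0.3,0],"angular": [0,0,0],"fingers": 0.28},{"dp": [0,0.6,0],"angular": [0,0,0],"fingers": 0.28},{"dp": [0,0.9,0],"angular": [0,0,0],"fingers": 0.28},{"dp": [0,1,0],"angular": [0,0,0],"fingers": 0.28},{"dp": [0,1,0],"angular": [0,0,0],"fingers": 0.28},{"dp": [0,1,0],"angular": [0,0,0],"fingers": 0.28},{"dp": [0,1,0],"angular": [0,0,0],"fingers": 0.28},{"dp": [0,1,0],"angular": [0,0,0],"fingers": 0.28}])

```text
time: 24.6
tool_pos: [478.8, -99.6, 216.7]
tcp_rot: [-180.0, -0.0, -5.0]
ft_force: [-0.3, 0.3, 0.1]
finger_gap: 61.4
grip_force: 0.0
```

>>> step_arm(targets=[{"dp": [0,0.3,0],"angular": [0,0,0],"fingers": 0.28},{"dp": [0,0.6,0],"angular": [0,0,0],"fingers": 0.28},{"dp": [0,0.9,0],"angular": [0,0,0],"fingers": 0.28},{"dp": [0,1,0],"angular": [0,0,0],"fingers": 0.28},{"dp": [0,1,0],"angular": [0,0,0],"fingers": 0.28},{"dp": [0,1,0],"angular": [0,0,0],"fingers": 0.28},{"dp": [0,1,0],"angular": [0,0,0],"fingers": 0.28},{"dp": [0,1,0],"angular": [0,0,0],"fingers": 0.28}])

```text
time: 25.6
tool_pos: [461.1, -298.8, 216.9]
tcp_rot: [180.0, -0.0, -5.0]
ft_force: [-0.7, 0.8, 1.0]
finger_gap: 61.5
grip_force: 0.0
```

```bash
python3 - <<'E'
from h import *
rel((467.3,-376,150,-5.2))
E
```

```text
(467.3, -376, 150, -5.2) dp [0.0646, 0.3819, 0.3344] ang [0.0, -0.0001, 0.0008]
```

>>> step_arm(targets=[{"dp": [0.03,0.2,0],"angular": [0,0,0.001],"fingers": 0.28},{"dp": [0.064,0.35,0.1],"angular": [0,0,0.001],"fingers": 0.28},{"dp": [0.064,0.382,0.25],"angular": [0,0,0.001],"fingers": 0.28},{"dp": [0.064,0.382,0.33],"angular": [0,0,0.001],"fingers": 0.28},{"dp": [0.064,0.382,0.33],"angular": [0,0,0.001],"fingers": 0.28},{"dp": [0.064,0.382,0.33],"angular": [0,0,0.001],"fingers": 0.28},{"dp": [0.064,0.382,0.33],"angular": [0,0,0.001],"fingers": 0.28},{"dp": [0.064,0.382,0.33],"angular": [0,0,0.001],"fingers": 0.28}])

```text
time: 26.6
tool_pos: [467.2, -377.2, 151.8]
tcp_rot: [179.9, -0.1, -5.3]
ft_force: [-0.1, 0.0, 1.1]
finger_gap: 61.8
grip_force: 0.0
```

```bash
python3 - <<'E'
from h import *
rel((467.3,-376,58,-5.2))
E
```

```text
(467.3, -376, 58, -5.2) dp [-0.0005, -0.0065, 0.469] ang [0.0003, -0.0004, -0.0005]
```

>>> step_arm(targets=[{"dp": [0,-0.006,0.15],"angular": [0,0,0],"fingers": 0.28},{"dp": [0,-0.006,0.3],"angular": [0,0,0],"fingers": 0.28},{"dp": [0,-0.006,0.42],"angular": [0,0,0],"fingers": 0.28},{"dp": [0,-0.006,0.469],"angular": [0,0,0],"fingers": 0.28},{"dp": [0,-0.006,0.469],"angular": [0,0,0],"fingers": 0.4},{"dp": [0,-0.006,0.469],"angular": [0,0,0],"fingers": 0.5},{"dp": [0,-0.006,0.469],"angular": [0,0,0],"fingers": 0.8},{"dp": [0,-0.006,0.469],"angular": [0,0,0],"fingers": 0.8}], newtons=30)

```text
time: 27.6
tool_pos: [467.6, -376.6, 58.4]
tcp_rot: [179.9, -0.1, -5.3]
ft_force: [-0.3, 1.1, 4.8]
finger_gap: 29.4
grip_force: 30.9
```

```bash
python3 - <<'E'
from h import *
s=sense();print(s['tool_pos'],s['tcp_rot'],s['finger_gap'],s['grip_force'])
E
```

```text
[ 467.55625917 -376.56389973   58.37297657] [ 1.79912580e+02 -1.11661467e-01 -5.31452035e+00] 29.372834494010664 30.865706205368042
```

>>> step_arm(targets=[{"dp": [0,0,-0.15],"angular": [0,0,0],"fingers": 0.8},{"dp": [0,0,-0.4],"angular": [0,0,0],"fingers": 0.8},{"dp": [0,-0.05,-0.6],"angular": [0,0,0],"fingers": 0.8},{"dp": [0,-0.2,-0.75],"angular": [0,0,0],"fingers": 0.8},{"dp": [0,-0.4,-0.8],"angular": [0,0,0],"fingers": 0.8},{"dp": [0,-0.6,-0.8],"angular": [0,0,0],"fingers": 0.8},{"dp": [0,-0.8,-0.8],"angular": [0,0,0],"fingers": 0.8},{"dp": [0,-1,-0.8],"angular": [0,0,0],"fingers": 0.8}])

```text
time: 28.6
tool_pos: [485.1, -175.3, 216.8]
tcp_rot: [-180.0, 0.0, -5.3]
ft_force: [0.0, 0.2, -1.4]
finger_gap: 29.1
grip_force: 30.6
```

>>> step_arm(targets=[{"dp": [0,-0.2,0],"angular": [0,0,0],"fingers": 0.8},{"dp": [0,-0.4,0],"angular": [0,0,0],"fingers": 0.8},{"dp": [0,-0.6,0],"angular": [0,0,0],"fingers": 0.8},{"dp": [0,-0.8,0],"angular": [0,0,0],"fingers": 0.8},{"dp": [0,-1,0],"angular": [0,0,0],"fingers": 0.8},{"dp": [0,-1,0],"angular": [0,0,0],"fingers": 0.8},{"dp": [0,-1,0],"angular": [0,0,0],"fingers": 0.8},{"dp": [0,-1,0],"angular": [0,0,0],"fingers": 0.8}])

```text
time: 29.6
tool_pos: [503.7, 21.5, 216.8]
tcp_rot: [180.0, 0.0, -5.4]
ft_force: [1.1, 0.5, -0.4]
finger_gap: 29.3
grip_force: 30.7
```

```bash
python3 - <<'E'
from h import *
rel((505,222,75,-5.2))
E
```

```text
(505, 222, 75, -5.2) dp [-0.0874, -0.9988, 0.7088] ang [0.0001, 0.0001, -0.001]
```

>>> step_arm(targets=[{"dp": [-0.02,-0.25,0],"angular": [0,0,0],"fingers": 0.8},{"dp": [-0.05,-0.5,0],"angular": [0,0,0],"fingers": 0.8},{"dp": [-0.087,-0.75,0],"angular": [0,0,0],"fingers": 0.8},{"dp": [-0.087,-1,0.1],"angular": [0,0,0],"fingers": 0.8},{"dp": [-0.087,-1,0.3],"angular": [0,0,0],"fingers": 0.8},{"dp": [-0.087,-1,0.5],"angular": [0,0,0],"fingers": 0.8},{"dp": [-0.087,-1,0.65],"angular": [0,0,0],"fingers": 0.8},{"dp": [-0.087,-1,0.65],"angular": [0,0,0],"fingers": 0.8}])

```text
time: 30.6
tool_pos: [502.9, 221.5, 83.9]
tcp_rot: [179.8, 0.3, -5.4]
ft_force: [-1.1, -0.4, -1.4]
finger_gap: 29.6
grip_force: 30.9
```

>>> step_arm(targets=[{"dp": [0,0,0.05],"angular": [0,0,0],"fingers": 0.8},{"dp": [0,0,0.1],"angular": [0,0,0],"fingers": 0.8},{"dp": [0,0,0.11],"angular": [0,0,0],"fingers": 0.8},{"dp": [0,0,0.11],"angular": [0,0,0],"fingers": 0.8},{"dp": [0,0,0.11],"angular": [0,0,0],"fingers": 0.8},{"dp": [0,0,0.11],"angular": [0,0,0],"fingers": 0.8},{"dp": [0,0,0.11],"angular": [0,0,0],"fingers": 0.8},{"dp": [0,0,0.11],"angular": [0,0,0],"fingers": 0.8}])

```text
time: 31.6
tool_pos: [505.1, 223.3, 65.0]
tcp_rot: [-180.0, -0.0, -5.3]
ft_force: [-0.7, -0.4, -0.9]
finger_gap: 29.1
grip_force: 31.0
```

>>> step_arm(targets=[{"dp": [0,0,0.03],"angular": [0,0,0],"fingers": 0.8},{"dp": [0,0,0.05],"angular": [0,0,0],"fingers": 0.8},{"dp": [0,0,0.05],"angular": [0,0,0],"fingers": 0.8},{"dp": [0,0,0.05],"angular": [0,0,0],"fingers": 0.28},{"dp": [0,0,0.05],"angular": [0,0,0],"fingers": 0.28},{"dp": [0,0,0.05],"angular": [0,0,0],"fingers": 0.28},{"dp": [0,0,-0.1],"angular": [0,0,0],"fingers": 0.28},{"dp": [0,0,-0.4],"angular": [0,0,0],"fingers": 0.28}])

```text
time: 32.6
tool_pos: [502.6, 222.4, 142.7]
tcp_rot: [179.8, 0.4, -5.3]
ft_force: [1.4, 0.9, 0.6]
finger_gap: 61.5
grip_force: 0.0
```

>>> step_arm(targets=[{"dp": [0,0.1,-0.25],"angular": [0,0,0],"fingers": 0.2},{"dp": [0,0.35,-0.4],"angular": [0,0,0],"fingers": 0.2},{"dp": [0,0.65,-0.4],"angular": [0,0,0],"fingers": 0.2},{"dp": [0,0.95,-0.4],"angular": [0,0,0],"fingers": 0.2},{"dp": [0,1,-0.4],"angular": [0,0,0],"fingers": 0.2},{"dp": [0,1,-0.4],"angular": [0,0,0],"fingers": 0.2},{"dp": [0,1,-0.4],"angular": [0,0,0],"fingers": 0.2},{"dp": [0,1,-0.4],"angular": [0,0,0],"fingers": 0.2}])

```text
time: 33.6
tool_pos: [486.6, 25.4, 224.8]
tcp_rot: [-180.0, 0.0, -5.2]
ft_force: [0.5, -0.9, 0.8]
finger_gap: 68.4
grip_force: 0.0
```

```bash
python3 - <<'E'
from h import *
look('m2',['canister','square_case','eyepiece','mat','tray'])
b=cv2.imread('pics/m2.png');s=snapshot('side')
cv2.imwrite('pics/v2.png',np.vstack([cv2.resize(b,(400,300)),cv2.resize(s[140:350,210:490],(400,300))]))
rel((524.3,-316.9,200,84.6))
E
```

```text
canister [([556.0, 133.2], 0.26)] [([4.9, 173.2], 0.37, 55)]
square_case [([58.3, 182.3], 0.86)] [([27.7, 190.5], 0.66, 2719)]
eyepiece [([116.9, 187.9], 0.88)] [([95.0, 196.7], 0.66, 2425)]
mat [([56.1, 183.3], 0.93)] [([84.2, 164.2], 0.62, 8607)]
tray [([282.5, 131.7], 0.93)] [([283.0, 129.2], 0.63, 20073)]
(524.3, -316.9, 200, 84.6) dp [0.3463, 1.6799, 0.1245] ang [0.0, -0.0, -0.4996]
```

View pics/v2.png

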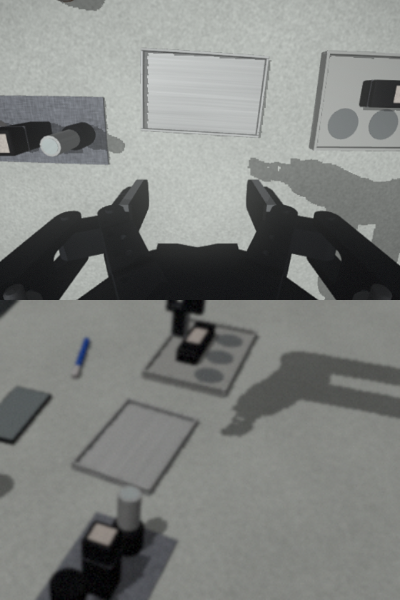

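The three stand upright on the mat, with the square case and eyepiece at (15,140) and (60,140) in the upper half and all three at bottom left below. The rack's three discs are bare and the slim case is untouched. Now the slim case.

>>> step_arm(targets=[{"dp": [0.03,0.2,0],"angular": [0,0,-0.055],"fingers": 0.26},{"dp": [0.06,0.4,0],"angular": [0,0,-0.11],"fingers": 0.26},{"dp": [0.1,0.6,0],"angular": [0,0,-0.165],"fingers": 0.26},{"dp": [0.15,0.8,0],"angular": [0,0,-0.22],"fingers": 0.26},{"dp": [0.2,0.9,0],"angular": [0,0,-0.275],"fingers": 0.26},{"dp": [0.25,1,0],"angular": [0,0,-0.33],"fingers": 0.26},{"dp": [0.3,1,0],"angular": [0,0,-0.385],"fingers": 0.26},{"dp": [0.346,1,0],"angular": [0,0,-0.44],"fingers": 0.26}])

```text
time: 35.2
tool_pos: [537.1, -182.0, 224.8]
tcp_rot: [-180.0, -0.0, 74.2]
ft_force: [-0.1, -0.5, -0.0]
finger_gap: 63.4
grip_force: 0.0
```

```bash
python3 - <<'E'
from h import *
print(sense()['joint_pos'].round())
rel((524.3,-316.9,200,84.6))
d=pickle.load(open('m2.pkl','rb'))
m=d['tray'][1][0]['pixels'].astype(np.uint8);c=cv2.findContours(m,0,2)[0];c=max(c,key=cv2.contourArea)
q=cv2.approxPolyDP(cv2.convexHull(c),8,True)[:,0]
X=np.array([atz('wrist',p,12,d['p']) for p in q]);print(X.round(1).tolist(),X.mean(0))
print(atz('wrist',d['tray'][0][0]['at'],3,d['p']))
E
```

```text
[-24.   3.  91.   0.  86.  -8.]
(524.3, -316.9, 200, 84.6) dp [-0.6663, 0.1227, 0.1238] ang [-0.0001, -0.0, -0.058]
[[628.9, 99.0, 12.0], [600.2, -95.2, 12.0], [472.1, -77.0, 12.0], [501.8, 117.3, 12.0]] [550.7498744   11.02689877  12.        ]
[551.08703024  11.99838832   3.        ]
```

>>> step_arm(targets=[{"dp": [-0.2,0.04,0],"angular": [0,0,-0.03],"fingers": 0.26},{"dp": [-0.4,0.08,0],"angular": [0,0,-0.058],"fingers": 0.26},{"dp": [-0.6,0.12,0.12],"angular": [0,0,-0.058],"fingers": 0.26},{"dp": [-0.666,0.123,0.3],"angular": [0,0,-0.058],"fingers": 0.26},{"dp": [-0.666,0.123,0.5],"angular": [0,0,-0.058],"fingers": 0.26},{"dp": [-0.666,0.123,0.6],"angular": [0,0,-0.058],"fingers": 0.26},{"dp": [-0.666,0.123,0.6],"angular": [0,0,-0.058],"fingers": 0.26},{"dp": [-0.666,0.123,0.6],"angular": [0,0,-0.058],"fingers": 0.26}])

```text
time: 36.2
tool_pos: [524.7, -316.7, 106.9]
tcp_rot: [179.9, 0.1, 84.4]
ft_force: [1.3, -0.0, 1.5]
finger_gap: 63.6
grip_force: 0.0
```

```bash
python3 - <<'E'
from h import *
rel((524.3,-316.9,13,84.6))
E
```

```text
(524.3, -316.9, 13, 84.6) dp [-0.0004, -0.003, 0.4695] ang [0.0008, 0.0004, -0.0014]
```

>>> step_arm(targets=[{"dp": [0,-0.003,0.15],"angular": [0,0,-0.001],"fingers": 0.26},{"dp": [0,-0.003,0.3],"angular": [0,0,-0.001],"fingers": 0.26},{"dp": [0,-0.003,0.42],"angular": [0,0,-0.001],"fingers": 0.26},{"dp": [0,-0.003,0.465],"angular": [0,0,-0.001],"fingers": 0.26},{"dp": [0,-0.003,0.465],"angular": [0,0,-0.001],"fingers": 0.26},{"dp": [0,-0.003,0.465],"angular": [0,0,-0.001],"fingers": 0.4},{"dp": [0,-0.003,0.465],"angular": [0,0,-0.001],"fingers": 0.7},{"dp": [0,-0.003,0.465],"angular": [0,0,-0.001],"fingers": 0.7}], newtons=40)

```text
time: 37.2
tool_pos: [524.1, -317.0, 13.8]
tcp_rot: [179.9, 0.1, 84.5]
ft_force: [-0.6, 0.9, 7.5]
finger_gap: 41.6
grip_force: 41.7
```

```bash
python3 - <<'E'
from h import *
s=sense();print(s['tool_pos'],s['tcp_rot'],s['finger_gap'],s['grip_force'])
rel((550,11.5,150,81.3))
E
```

```text
[ 524.14697124 -317.00666674   13.75546485] [1.79850455e+02 8.41094115e-02 8.45095128e+01] 41.56276872542475 41.725375056266785
(550, 11.5, 150, 81.3) dp [1.6464, -0.0267, -0.6837] ang [0.0008, 0.0004, 0.0178]
```

>>> step_arm(targets=[{"dp": [0,0,-0.1],"angular": [0,0,0],"fingers": 0.7},{"dp": [0,0,-0.25],"angular": [0,0,0],"fingers": 0.7},{"dp": [0,0,-0.4],"angular": [0,0,0],"fingers": 0.7},{"dp": [0.15,0,-0.5],"angular": [0,0,0],"fingers": 0.7},{"dp": [0.35,0,-0.5],"angular": [0,0,0],"fingers": 0.7},{"dp": [0.55,0,-0.5],"angular": [0,0,0.005],"fingers": 0.7},{"dp": [0.75,-0.01,-0.5],"angular": [0,0,0.01],"fingers": 0.7},{"dp": [0.95,-0.02,-0.5],"angular": [0,0,0.018],"fingers": 0.7}])

```text
time: 38.2
tool_pos: [537.2, -125.5, 113.2]
tcp_rot: [179.9, 0.0, 81.2]
ft_force: [0.4, -0.4, -1.6]
finger_gap: 41.3
grip_force: 40.9
```

```bash
python3 - <<'E'
from h import *
rel((550,11.5,50,81.3))
E
```

```text
(550, 11.5, 50, 81.3) dp [0.6867, -0.0417, 0.3159] ang [0.0003, 0.0, -0.0004]
```

>>> step_arm(targets=[{"dp": [0.15,-0.01,0],"angular": [0,0,0],"fingers": 0.7},{"dp": [0.3,-0.02,0],"angular": [0,0,0],"fingers": 0.7},{"dp": [0.45,-0.03,0],"angular": [0,0,0],"fingers": 0.7},{"dp": [0.6,-0.042,0],"angular": [0,0,0],"fingers": 0.7},{"dp": [0.687,-0.042,0.1],"angular": [0,0,0],"fingers": 0.7},{"dp": [0.687,-0.042,0.25],"angular": [0,0,0],"fingers": 0.7},{"dp": [0.687,-0.042,0.38],"angular": [0,0,0],"fingers": 0.7},{"dp": [0.687,-0.042,0.38],"angular": [0,0,0],"fingers": 0.7}])

```text
time: 39.2
tool_pos: [546.7, 10.4, 32.5]
tcp_rot: [-179.6, 0.0, 81.3]
ft_force: [-0.4, 0.3, -0.8]
finger_gap: 41.0
grip_force: 40.9
```

>>> step_arm(targets=[{"dp": [0,0,0],"angular": [0,0,0],"fingers": 0.7},{"dp": [0,0,0],"angular": [0,0,0],"fingers": 0.7},{"dp": [0,0,0.03],"angular": [0,0,0],"fingers": 0.7},{"dp": [0,0,0.06],"angular": [0,0,0],"fingers": 0.7},{"dp": [0,0,0.08],"angular": [0,0,0],"fingers": 0.7},{"dp": [0,0,0.08],"angular": [0,0,0],"fingers": 0.7},{"dp": [0,0,0.08],"angular": [0,0,0],"fingers": 0.7},{"dp": [0,0,0.08],"angular": [0,0,0],"fingers": 0.7}])

```text
time: 40.2
tool_pos: [549.9, 10.4, 20.1]
tcp_rot: [180.0, -0.0, 81.3]
ft_force: [-0.2, 0.3, -1.3]
finger_gap: 41.7
grip_force: 40.9
```

```bash
python3 - <<'E'
from h import *
rel((550,11.5,10.3,81.3))
E
```

```text
(550, 11.5, 10.3, 81.3) dp [0.0056, -0.0003, 0.049] ang [0.0001, -0.0, -0.0002]
```

>>> step_arm(targets=[{"dp": [0.006,0,0.03],"angular": [0,0,0],"fingers": 0.7},{"dp": [0.006,0,0.048],"angular": [0,0,0],"fingers": 0.7},{"dp": [0.006,0,0.048],"angular": [0,0,0],"fingers": 0.7},{"dp": [0.006,0,0.048],"angular": [0,0,0],"fingers": 0.26},{"dp": [0.006,0,0.048],"angular": [0,0,0],"fingers": 0.26},{"dp": [0.006,0,0.048],"angular": [0,0,0],"fingers": 0.26},{"dp": [0.006,0,-0.1],"angular": [0,0,0],"fingers": 0.26},{"dp": [0.006,0,-0.4],"angular": [0,0,0],"fingers": 0.26}])

```text
time: 41.2
tool_pos: [547.1, 11.8, 97.7]
tcp_rot: [-179.6, 0.0, 81.3]
ft_force: [0.6, -0.6, -0.5]
finger_gap: 62.8
grip_force: 0.0
```

>>> step_arm(targets=[{"dp": [-0.1,0,-0.3],"angular": [0,0,0.055],"fingers": 0.28},{"dp": [-0.2,0,-0.6],"angular": [0,0,0.11],"fingers": 0.28},{"dp": [-0.2,0,-0.9],"angular": [0,0,0.165],"fingers": 0.28},{"dp": [-0.2,0,-1],"angular": [0,0,0.22],"fingers": 0.28},{"dp": [-0.2,0.1,-1],"angular": [0,0,0.275],"fingers": 0.28},{"dp": [-0.2,0.2,-1],"angular": [0,0,0.33],"fingers": 0.28},{"dp": [-0.2,0.3,-1],"angular": [0,0,0.385],"fingers": 0.28},{"dp": [-0.2,0.3,-1],"angular": [0,0,0.44],"fingers": 0.28}])

```text
time: 42.2
tool_pos: [603.8, -37.3, 299.3]
tcp_rot: [-180.0, 0.0, 1.7]
ft_force: [0.4, 0.6, -0.0]
finger_gap: 61.5
grip_force: 0.0
```

```bash
python3 - <<'E'
from h import *
look('t1',['tray','slim_case','canister','square_case','eyepiece'])
d=pickle.load(open('t1.pkl','rb'))
im=cv2.imread('pics/t1.png')
c,yw=(550,11.5),-8.7
for X,col in((fr(c,yw,box(65,100,14)),(0,0,255)),(fr(c,yw,box(21,65,34)),(0,255,0)),(fr((526.5,376.1),-5,circ(0,0,20,96)),(255,0,0)),(fr((514.5,297.9),-5,box(19,19,92)),(255,0,0)),(fr((505.1,223.3),-5,circ(0,0,15,94)),(255,0,0))):
    draw(im,'wrist',d['p'],X,1,0,col)
cv2.imwrite('pics/t1o.png',im)
rel((505.1,223.3,200,-5.2),(526.5,376.1,200,-5.2))
E
```

```text
tray [([240.0, 209.6], 0.94), ([103.6, 77.1], 0.22)] [([243.4, 199.5], 0.85, 8508), ([79.7, 211.5], 0.4, 5688)]
slim_case [([439.5, 241.7], 0.74)] [([243.0, 215.5], 0.85, 2845), ([403.9, 92.5], 0.49, 984)]
canister [([15.4, 219.2], 0.79), ([248.5, 211.4], 0.28)] [([9.8, 220.5], 0.97, 511), ([89.8, 246.2], 0.64, 1515)]
square_case [([59.7, 227.2], 0.74)] [([36.2, 237.7], 0.88, 2327)]
eyepiece [([104.9, 236.6], 0.82), ([12.5, 219.1], 0.6)] [([88.2, 243.8], 0.96, 1502)]
(505.1, 223.3, 200, -5.2) dp [-0.4414, -1.3189, 0.4999] ang [0.0, -0.0, 0.0406]
(526.5, 376.1, 200, -5.2) dp [-0.3062, -2.0784, 0.4999] ang [0.0, -0.0, 0.0406]
```

View pics/t1o.png

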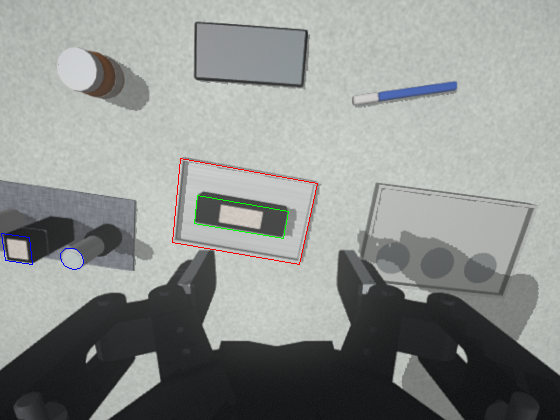

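The slim case lies centred in the tray at (241,216), matching the green model outline. The square case and eyepiece stand at their predicted spots at left, and the rack at (445,240) is empty. Phone, pen and jar are untouched. Next I put the three back, eyepiece first.

>>> step_arm(targets=[{"dp": [-0.1,-0.2,0],"angular": [0,0,0.02],"fingers": 0.28},{"dp": [-0.2,-0.45,0],"angular": [0,0,0.04],"fingers": 0.28},{"dp": [-0.35,-0.7,0.1],"angular": [0,0,0.04],"fingers": 0.28},{"dp": [-0.44,-0.95,0.3],"angular": [0,0,0.04],"fingers": 0.28},{"dp": [-0.44,-1,0.45],"angular": [0,0,0.04],"fingers": 0.28},{"dp": [-0.44,-1,0.45],"angular": [0,0,0.04],"fingers": 0.28},{"dp": [-0.44,-1,0.45],"angular": [0,0,0.04],"fingers": 0.28},{"dp": [-0.44,-1,0.45],"angular": [0,0,0.04],"fingers": 0.28}])

```text
time: 43.75
tool_pos: [509.4, 158.9, 212.0]
tcp_rot: [-180.0, -0.2, -5.2]
ft_force: [-0.3, 0.0, 1.6]
finger_gap: 61.5
grip_force: 0.0
```

```bash
python3 - <<'E'
from h import *
rel((505.1,223.3,130,-5.3))
E
```

```text
(505.1, 223.3, 130, -5.3) dp [-0.052, -0.3182, 0.4103] ang [-0.0002, -0.001, 0.0005]
```

>>> step_arm(targets=[{"dp": [-0.02,-0.15,0],"angular": [0,0,0],"fingers": 0.28},{"dp": [-0.05,-0.3,0],"angular": [0,0,0],"fingers": 0.28},{"dp": [-0.052,-0.318,0.15],"angular": [0,0,0],"fingers": 0.28},{"dp": [-0.052,-0.318,0.35],"angular": [0,0,0],"fingers": 0.28},{"dp": [-0.052,-0.318,0.41],"angular": [0,0,0],"fingers": 0.28},{"dp": [-0.052,-0.318,0.41],"angular": [0,0,0],"fingers": 0.28},{"dp": [-0.052,-0.318,0.41],"angular": [0,0,0],"fingers": 0.28},{"dp": [-0.052,-0.318,0.41],"angular": [0,0,0],"fingers": 0.28}])

```text
time: 44.75
tool_pos: [504.5, 224.2, 129.8]
tcp_rot: [-179.9, -0.2, -5.1]
ft_force: [-0.8, 0.2, -0.4]
finger_gap: 61.8
grip_force: 0.0
```

```bash
python3 - <<'E'
from h import *
rel((505.1,223.3,54.9,-5.3))
E
```

```text
(505.1, 223.3, 54.9, -5.3) dp [0.0024, 0.0044, 0.3744] ang [-0.0004, -0.0009, 0.0008]
```

>>> step_arm(targets=[{"dp": [0.002,0.004,0.12],"angular": [0,0,0.001],"fingers": 0.28},{"dp": [0.002,0.004,0.25],"angular": [0,0,0.001],"fingers": 0.28},{"dp": [0.002,0.004,0.35],"angular": [0,0,0.001],"fingers": 0.28},{"dp": [0.002,0.004,0.374],"angular": [0,0,0.001],"fingers": 0.28},{"dp": [0.002,0.004,0.374],"angular": [0,0,0.001],"fingers": 0.4},{"dp": [0.002,0.004,0.374],"angular": [0,0,0.001],"fingers": 0.5},{"dp": [0.002,0.004,0.374],"angular": [0,0,0.001],"fingers": 0.8},{"dp": [0.002,0.004,0.374],"angular": [0,0,0.001],"fingers": 0.8}], newtons=30)

```text
time: 45.75
tool_pos: [504.5, 223.4, 54.3]
tcp_rot: [-180.0, -0.1, -5.3]
ft_force: [-0.6, 0.4, 7.3]
finger_gap: 29.4
grip_force: 29.4
```

>>> step_arm(targets=[{"dp": [0,0,-0.15],"angular": [0,0,0],"fingers": 0.8},{"dp": [0,0,-0.4],"angular": [0,0,0],"fingers": 0.8},{"dp": [0,0.05,-0.6],"angular": [0,0,0],"fingers": 0.8},{"dp": [0,0.2,-0.75],"angular": [0,0,0],"fingers": 0.8},{"dp": [0,0.4,-0.8],"angular": [0,0,0],"fingers": 0.8},{"dp": [0,0.6,-0.8],"angular": [0,0,0],"fingers": 0.8},{"dp": [0,0.8,-0.8],"angular": [0,0,0],"fingers": 0.8},{"dp": [0,1,-0.8],"angular": [0,0,0],"fingers": 0.8}])

```text
time: 46.75
tool_pos: [484.6, 22.7, 212.9]
tcp_rot: [180.0, 0.0, -5.3]
ft_force: [0.7, -1.0, -0.7]
finger_gap: 29.3
grip_force: 30.2
```

>>> step_arm(targets=[{"dp": [0,0.2,0],"angular": [0,0,0],"fingers": 0.8},{"dp": [0,0.4,0],"angular": [0,0,0],"fingers": 0.8},{"dp": [0,0.6,0],"angular": [0,0,0],"fingers": 0.8},{"dp": [0,0.8,0],"angular": [0,0,0],"fingers": 0.8},{"dp": [0,1,0],"angular": [0,0,0],"fingers": 0.8},{"dp": [0,1,0],"angular": [0,0,0],"fingers": 0.8},{"dp": [0,1,0],"angular": [0,0,0],"fingers": 0.8},{"dp": [0,1,0],"angular": [0,0,0],"fingers": 0.8}])

```text
time: 47.75
tool_pos: [466.6, -174.2, 212.9]
tcp_rot: [-180.0, 0.0, -5.2]
ft_force: [-0.6, -0.1, -2.4]
finger_gap: 29.5
grip_force: 30.3
```

```bash
python3 - <<'E'
from h import *
rel((467.6,-376.6,100,-5.3))
E
```

```text
(467.6, -376.6, 100, -5.3) dp [0.0974, 1.0075, 0.5643] ang [-0.0001, 0.0001, 0.0003]
```

>>> step_arm(targets=[{"dp": [0.03,0.25,0],"angular": [0,0,0],"fingers": 0.8},{"dp": [0.06,0.5,0],"angular": [0,0,0],"fingers": 0.8},{"dp": [0.097,0.75,0],"angular": [0,0,0],"fingers": 0.8},{"dp": [0.097,1,0],"angular": [0,0,0],"fingers": 0.8},{"dp": [0.097,1,0.2],"angular": [0,0,0],"fingers": 0.8},{"dp": [0.097,1,0.4],"angular": [0,0,0],"fingers": 0.8},{"dp": [0.097,1,0.56],"angular": [0,0,0],"fingers": 0.8},{"dp": [0.097,1,0.56],"angular": [0,0,0],"fingers": 0.8}])

```text
time: 48.75
tool_pos: [465.9, -373.3, 97.6]
tcp_rot: [-179.8, 0.3, -5.2]
ft_force: [-1.3, 0.4, -1.4]
finger_gap: 29.4
grip_force: 30.6
```

>>> step_arm(targets=[{"dp": [0,0,0.05],"angular": [0,0,0],"fingers": 0.8},{"dp": [0,0,0.1],"angular": [0,0,0],"fingers": 0.8},{"dp": [0,0,0.12],"angular": [0,0,0],"fingers": 0.8},{"dp": [0,0,0.12],"angular": [0,0,0],"fingers": 0.8},{"dp": [0,0,0.12],"angular": [0,0,0],"fingers": 0.8},{"dp": [0,0,0.12],"angular": [0,0,0],"fingers": 0.8},{"dp": [0,0,0.12],"angular": [0,0,0],"fingers": 0.8},{"dp": [0,0,0.12],"angular": [0,0,0],"fingers": 0.8}])

```text
time: 49.75
tool_pos: [467.4, -376.2, 77.2]
tcp_rot: [180.0, -0.0, -5.3]
ft_force: [-0.1, 0.1, -1.5]
finger_gap: 29.0
grip_force: 30.7
```

```bash
python3 - <<'E'
from h import *
rel((467.6,-376.6,58.8,-5.3))
E
```

```text
(467.6, -376.6, 58.8, -5.3) dp [0.0011, 0.0021, 0.0919] ang [0.0, -0.0, -0.0001]
```

>>> step_arm(targets=[{"dp": [0.001,0.002,0.05],"angular": [0,0,0],"fingers": 0.8},{"dp": [0.001,0.002,0.08],"angular": [0,0,0],"fingers": 0.8},{"dp": [0.001,0.002,0.092],"angular": [0,0,0],"fingers": 0.8},{"dp": [0.001,0.002,0.092],"angular": [0,0,0],"fingers": 0.8},{"dp": [0.001,0.002,0.092],"angular": [0,0,0],"fingers": 0.8},{"dp": [0.001,0.002,0.092],"angular": [0,0,0],"fingers": 0.28},{"dp": [0.001,0.002,0.092],"angular": [0,0,0],"fingers": 0.28},{"dp": [0.001,0.002,0.092],"angular": [0,0,0],"fingers": 0.28}])

```text
time: 50.75
tool_pos: [467.6, -376.7, 58.9]
tcp_rot: [180.0, -0.0, -5.3]
ft_force: [-0.4, -0.1, -0.2]
finger_gap: 61.4
grip_force: 0.0
```

>>> step_arm(targets=[{"dp": [0,0,-0.15],"angular": [0,0,0],"fingers": 0.28},{"dp": [0,0,-0.4],"angular": [0,0,0],"fingers": 0.28},{"dp": [0,-0.05,-0.6],"angular": [0,0,0],"fingers": 0.28},{"dp": [0,-0.25,-0.75],"angular": [0,0,0],"fingers": 0.28},{"dp": [0,-0.5,-0.8],"angular": [0,0,0],"fingers": 0.28},{"dp": [0,-0.75,-0.8],"angular": [0,0,0],"fingers": 0.28},{"dp": [0,-1,-0.8],"angular": [0,0,0],"fingers": 0.28},{"dp": [0,-1,-0.8],"angular": [0,0,0],"fingers": 0.28}])

```text
time: 51.75
tool_pos: [486.5, -174.5, 219.0]
tcp_rot: [-180.0, -0.0, -5.1]
ft_force: [0.6, -1.5, -0.2]
finger_gap: 61.5
grip_force: 0.0
```

>>> step_arm(targets=[{"dp": [0,-0.3,0],"angular": [0,0,0],"fingers": 0.28},{"dp": [0,-0.6,0],"angular": [0,0,0],"fingers": 0.28},{"dp": [0,-0.9,0],"angular": [0,0,0],"fingers": 0.28},{"dp": [0,-1,0],"angular": [0,0,0],"fingers": 0.28},{"dp": [0,-1,0],"angular": [0,0,0],"fingers": 0.28},{"dp": [0,-1,0],"angular": [0,0,0],"fingers": 0.28},{"dp": [0,-1,0],"angular": [0,0,0],"fingers": 0.28},{"dp": [0,-1,0],"angular": [0,0,0],"fingers": 0.28}])

```text
time: 52.75
tool_pos: [504.6, 20.8, 218.7]
tcp_rot: [180.0, 0.0, -5.4]
ft_force: [-0.8, 0.7, -0.1]
finger_gap: 61.6
grip_force: 0.0
```

>>> step_arm(targets=[{"dp": [0,-0.3,0],"angular": [0,0,0],"fingers": 0.28},{"dp": [0,-0.6,0],"angular": [0,0,0],"fingers": 0.28},{"dp": [0,-0.9,0],"angular": [0,0,0],"fingers": 0.28},{"dp": [0,-1,0],"angular": [0,0,0],"fingers": 0.28},{"dp": [0,-1,0],"angular": [0,0,0],"fingers": 0.28},{"dp": [0,-1,0],"angular": [0,0,0],"fingers": 0.28},{"dp": [0,-1,0],"angular": [0,0,0],"fingers": 0.28},{"dp": [0,-1,0],"angular": [0,0,0],"fingers": 0.28}])

```text
time: 53.75
tool_pos: [523.3, 219.8, 218.9]
tcp_rot: [180.0, -0.0, -5.4]
ft_force: [0.1, -0.7, -0.1]
finger_gap: 61.3
grip_force: 0.0
```

```bash
python3 - <<'E'
from h import *
rel((514.5,297.9,130,-5.2))
E
```

```text
(514.5, 297.9, 130, -5.2) dp [-0.0808, -0.3845, 0.4443] ang [0.0, -0.0001, -0.0011]
```

>>> step_arm(targets=[{"dp": [-0.04,-0.15,0],"angular": [0,0,-0.001],"fingers": 0.28},{"dp": [-0.08,-0.3,0],"angular": [0,0,-0.001],"fingers": 0.28},{"dp": [-0.081,-0.385,0.15],"angular": [0,0,-0.001],"fingers": 0.28},{"dp": [-0.081,-0.385,0.35],"angular": [0,0,-0.001],"fingers": 0.28},{"dp": [-0.081,-0.385,0.42],"angular": [0,0,-0.001],"fingers": 0.28},{"dp": [-0.081,-0.385,0.42],"angular": [0,0,-0.001],"fingers": 0.28},{"dp": [-0.081,-0.385,0.42],"angular": [0,0,-0.001],"fingers": 0.28},{"dp": [-0.081,-0.385,0.42],"angular": [0,0,-0.001],"fingers": 0.28}])

```text
time: 54.75
tool_pos: [515.3, 299.3, 136.8]
tcp_rot: [-179.9, -0.2, -5.2]
ft_force: [0.0, 0.1, 0.3]
finger_gap: 61.5
grip_force: 0.0
```

```bash
python3 - <<'E'
from h import *
rel((514.5,297.9,48.5,-5.2))
E
```

```text
(514.5, 297.9, 48.5, -5.2) dp [-0.0046, 0.0082, 0.4413] ang [-0.0005, -0.0009, 0.0003]
```

>>> step_arm(targets=[{"dp": [-0.003,0.007,0.12],"angular": [0,0,0],"fingers": 0.28},{"dp": [-0.003,0.007,0.25],"angular": [0,0,0],"fingers": 0.28},{"dp": [-0.003,0.007,0.38],"angular": [0,0,0],"fingers": 0.28},{"dp": [-0.003,0.007,0.441],"angular": [0,0,0],"fingers": 0.28},{"dp": [-0.003,0.007,0.441],"angular": [0,0,0],"fingers": 0.28},{"dp": [-0.003,0.007,0.441],"angular": [0,0,0],"fingers": 0.4},{"dp": [-0.003,0.007,0.441],"angular": [0,0,0],"fingers": 0.7},{"dp": [-0.003,0.007,0.441],"angular": [0,0,0],"fingers": 0.7}], newtons=30)

```text
time: 55.75
tool_pos: [514.5, 298.2, 48.1]
tcp_rot: [-179.9, -0.1, -5.1]
ft_force: [-0.7, -1.3, 6.7]
finger_gap: 37.6
grip_force: 32.0
```

>>> step_arm(targets=[{"dp": [0,0,-0.15],"angular": [0,0,0],"fingers": 0.7},{"dp": [0,0,-0.4],"angular": [0,0,0],"fingers": 0.7},{"dp": [0,0.05,-0.6],"angular": [0,0,0],"fingers": 0.7},{"dp": [0,0.2,-0.75],"angular": [0,0,0],"fingers": 0.7},{"dp": [0,0.4,-0.8],"angular": [0,0,0],"fingers": 0.7},{"dp": [0,0.6,-0.8],"angular": [0,0,0],"fingers": 0.7},{"dp": [0,0.8,-0.8],"angular": [0,0,0],"fingers": 0.7},{"dp": [0,1,-0.8],"angular": [0,0,0],"fingers": 0.7}])

```text
time: 56.75
tool_pos: [495.0, 97.3, 206.4]
tcp_rot: [-180.0, 0.0, -5.1]
ft_force: [0.0, -0.2, -1.9]
finger_gap: 37.4
grip_force: 31.2
```

>>> step_arm(targets=[{"dp": [0,0.2,0],"angular": [0,0,0],"fingers": 0.7},{"dp": [0,0.4,0],"angular": [0,0,0],"fingers": 0.7},{"dp": [0,0.6,0],"angular": [0,0,0],"fingers": 0.7},{"dp": [0,0.8,0],"angular": [0,0,0],"fingers": 0.7},{"dp": [0,1,0],"angular": [0,0,0],"fingers": 0.7},{"dp": [0,1,0],"angular": [0,0,0],"fingers": 0.7},{"dp": [0,1,0],"angular": [0,0,0],"fingers": 0.7},{"dp": [0,1,0],"angular": [0,0,0],"fingers": 0.7}])

```text
time: 57.75
tool_pos: [477.6, -99.7, 206.4]
tcp_rot: [-180.0, 0.0, -5.1]
ft_force: [1.0, -0.6, -1.5]
finger_gap: 37.6
grip_force: 31.2
```

```bash
python3 - <<'E'
from h import *
rel((474.6,-301.6,95,-5.2))
E
```

```text
(474.6, -301.6, 95, -5.2) dp [0.0742, 1.0072, 0.5566] ang [-0.0001, 0.0001, 0.0008]
```

>>> step_arm(targets=[{"dp": [0.03,0.25,0],"angular": [0,0,0],"fingers": 0.7},{"dp": [0.05,0.5,0],"angular": [0,0,0],"fingers": 0.7},{"dp": [0.074,0.75,0],"angular": [0,0,0],"fingers": 0.7},{"dp": [0.074,1,0],"angular": [0,0,0],"fingers": 0.7},{"dp": [0.074,1,0.2],"angular": [0,0,0],"fingers": 0.7},{"dp": [0.074,1,0.4],"angular": [0,0,0],"fingers": 0.7},{"dp": [0.074,1,0.55],"angular": [0,0,0],"fingers": 0.7},{"dp": [0.074,1,0.55],"angular": [0,0,0],"fingers": 0.7}])

```text
time: 58.75
tool_pos: [472.9, -298.8, 93.4]
tcp_rot: [-179.8, 0.3, -5.1]
ft_force: [-0.1, -0.3, -0.5]
finger_gap: 37.5
grip_force: 31.5
```

>>> step_arm(targets=[{"dp": [0,0,0.05],"angular": [0,0,0],"fingers": 0.7},{"dp": [0,0,0.1],"angular": [0,0,0],"fingers": 0.7},{"dp": [0,0,0.12],"angular": [0,0,0],"fingers": 0.7},{"dp": [0,0,0.12],"angular": [0,0,0],"fingers": 0.7},{"dp": [0,0,0.12],"angular": [0,0,0],"fingers": 0.7},{"dp": [0,0,0.12],"angular": [0,0,0],"fingers": 0.7},{"dp": [0,0,0.12],"angular": [0,0,0],"fingers": 0.7},{"dp": [0,0,0.12],"angular": [0,0,0],"fingers": 0.7}])

```text
time: 59.75
tool_pos: [474.5, -301.3, 72.6]
tcp_rot: [180.0, -0.0, -5.1]
ft_force: [0.6, 0.2, -2.1]
finger_gap: 37.8
grip_force: 31.6
```

```bash
python3 - <<'E'
from h import *
rel((474.6,-301.6,52.6,-5.2))
E
```

```text
(474.6, -301.6, 52.6, -5.2) dp [0.0008, 0.0016, 0.0999] ang [0.0, -0.0, 0.0004]
```

>>> step_arm(targets=[{"dp": [0.001,0.002,0.05],"angular": [0,0,0],"fingers": 0.7},{"dp": [0.001,0.002,0.085],"angular": [0,0,0],"fingers": 0.7},{"dp": [0.001,0.002,0.1],"angular": [0,0,0],"fingers": 0.7},{"dp": [0.001,0.002,0.1],"angular": [0,0,0],"fingers": 0.7},{"dp": [0.001,0.002,0.1],"angular": [0,0,0],"fingers": 0.7},{"dp": [0.001,0.002,0.1],"angular": [0,0,0],"fingers": 0.28},{"dp": [0.001,0.002,0.1],"angular": [0,0,0],"fingers": 0.28},{"dp": [0.001,0.002,0.1],"angular": [0,0,0],"fingers": 0.28}])

```text
time: 60.75
tool_pos: [474.7, -301.7, 52.6]
tcp_rot: [180.0, -0.0, -5.1]
ft_force: [-1.1, 0.3, -0.5]
finger_gap: 61.6
grip_force: 0.0
```

>>> step_arm(targets=[{"dp": [0,0,-0.15],"angular": [0,0,0],"fingers": 0.28},{"dp": [0,0,-0.4],"angular": [0,0,0],"fingers": 0.28},{"dp": [0,-0.05,-0.6],"angular": [0,0,0],"fingers": 0.28},{"dp": [0,-0.25,-0.75],"angular": [0,0,0],"fingers": 0.28},{"dp": [0,-0.5,-0.85],"angular": [0,0,0],"fingers": 0.28},{"dp": [0,-0.75,-0.85],"angular": [0,0,0],"fingers": 0.28},{"dp": [0,-1,-0.85],"angular": [0,0,0],"fingers": 0.28},{"dp": [0,-1,-0.85],"angular": [0,0,0],"fingers": 0.28}])

```text
time: 61.75
tool_pos: [492.8, -99.5, 222.8]
tcp_rot: [-180.0, -0.0, -4.9]
ft_force: [-0.1, -1.0, 0.3]
finger_gap: 61.8
grip_force: 0.0
```

>>> step_arm(targets=[{"dp": [0,-0.3,0],"angular": [0,0,0],"fingers": 0.28},{"dp": [0,-0.6,0],"angular": [0,0,0],"fingers": 0.28},{"dp": [0,-0.9,0],"angular": [0,0,0],"fingers": 0.28},{"dp": [0,-1,0],"angular": [0,0,0],"fingers": 0.28},{"dp": [0,-1,0],"angular": [0,0,0],"fingers": 0.28},{"dp": [0,-1,0],"angular": [0,0,0],"fingers": 0.28},{"dp": [0,-1,0],"angular": [0,0,0],"fingers": 0.28},{"dp": [0,-1,0],"angular": [0,0,0],"fingers": 0.28}])

```text
time: 62.75
tool_pos: [510.5, 95.8, 222.6]
tcp_rot: [180.0, -0.0, -5.2]
ft_force: [0.5, -0.7, -0.4]
finger_gap: 61.5
grip_force: 0.0
```

>>> step_arm(targets=[{"dp": [0,-0.3,0],"angular": [0,0,0],"fingers": 0.28},{"dp": [0,-0.6,0],"angular": [0,0,0],"fingers": 0.28},{"dp": [0,-0.9,0],"angular": [0,0,0],"fingers": 0.28},{"dp": [0,-1,0],"angular": [0,0,0],"fingers": 0.28},{"dp": [0,-1,0],"angular": [0,0,0],"fingers": 0.28},{"dp": [0,-1,0],"angular": [0,0,0],"fingers": 0.28},{"dp": [0,-1,0],"angular": [0,0,0],"fingers": 0.28},{"dp": [0,-1,0],"angular": [0,0,0],"fingers": 0.28}])

```text
time: 63.75
tool_pos: [528.5, 294.9, 222.7]
tcp_rot: [-180.0, -0.0, -5.2]
ft_force: [0.2, 0.4, 0.2]
finger_gap: 61.3
grip_force: 0.0
```

```bash
python3 - <<'E'
from h import *
rel((526.5,376.1,140,-5.1))
E
```

```text
(526.5, 376.1, 140, -5.1) dp [-0.0472, -0.4033, 0.4136] ang [-0.0, -0.0001, -0.0007]
```

>>> step_arm(targets=[{"dp": [-0.02,-0.15,0],"angular": [0,0,0],"fingers": 0.28},{"dp": [-0.047,-0.3,0],"angular": [0,0,0],"fingers": 0.28},{"dp": [-0.047,-0.403,0.15],"angular": [0,0,0],"fingers": 0.28},{"dp": [-0.047,-0.403,0.35],"angular": [0,0,0],"fingers": 0.28},{"dp": [-0.047,-0.403,0.4],"angular": [0,0,0],"fingers": 0.28},{"dp": [-0.047,-0.403,0.4],"angular": [0,0,0],"fingers": 0.28},{"dp": [-0.047,-0.403,0.4],"angular": [0,0,0],"fingers": 0.28},{"dp": [-0.047,-0.403,0.4],"angular": [0,0,0],"fingers": 0.28}])

```text
time: 64.75
tool_pos: [527.2, 377.5, 144.6]
tcp_rot: [-179.9, -0.1, -5.2]
ft_force: [0.5, -1.0, -0.4]
finger_gap: 61.5
grip_force: 0.0
```

```bash
python3 - <<'E'
from h import *
rel((526.5,376.1,63.6,-5.1))
E
```

```text
(526.5, 376.1, 63.6, -5.1) dp [-0.0039, 0.0078, 0.4052] ang [-0.0006, -0.0008, -0.0003]
```

>>> step_arm(targets=[{"dp": [-0.003,0.007,0.12],"angular": [0,0,0],"fingers": 0.28},{"dp": [-0.003,0.007,0.25],"angular": [0,0,0],"fingers": 0.28},{"dp": [-0.003,0.007,0.37],"angular": [0,0,0],"fingers": 0.28},{"dp": [-0.003,0.007,0.405],"angular": [0,0,0],"fingers": 0.28},{"dp": [-0.003,0.007,0.405],"angular": [0,0,0],"fingers": 0.28},{"dp": [-0.003,0.007,0.405],"angular": [0,0,0],"fingers": 0.4},{"dp": [-0.003,0.007,0.405],"angular": [0,0,0],"fingers": 0.7},{"dp": [-0.003,0.007,0.405],"angular": [0,0,0],"fingers": 0.7}], newtons=30)

```text
time: 65.75
tool_pos: [526.4, 376.4, 63.2]
tcp_rot: [-179.9, -0.1, -5.1]
ft_force: [-0.6, 0.3, 6.2]
finger_gap: 39.3
grip_force: 30.0
```

>>> step_arm(targets=[{"dp": [0,0,-0.15],"angular": [0,0,0],"fingers": 0.7},{"dp": [0,0,-0.4],"angular": [0,0,0],"fingers": 0.7},{"dp": [0,0.05,-0.6],"angular": [0,0,0],"fingers": 0.7},{"dp": [0,0.2,-0.75],"angular": [0,0,0],"fingers": 0.7},{"dp": [0,0.4,-0.76],"angular": [0,0,0],"fingers": 0.7},{"dp": [0,0.6,-0.76],"angular": [0,0,0],"fingers": 0.7},{"dp": [0,0.8,-0.76],"angular": [0,0,0],"fingers": 0.7},{"dp": [0,1,-0.76],"angular": [0,0,0],"fingers": 0.7}])

```text
time: 66.75
tool_pos: [507.0, 175.3, 213.4]
tcp_rot: [180.0, 0.0, -5.1]
ft_force: [0.2, -0.2, -1.0]
finger_gap: 39.2
grip_force: 30.7
```

>>> step_arm(targets=[{"dp": [0,0.2,0],"angular": [0,0,0],"fingers": 0.7},{"dp": [0,0.4,0],"angular": [0,0,0],"fingers": 0.7},{"dp": [0,0.6,0],"angular": [0,0,0],"fingers": 0.7},{"dp": [0,0.8,0],"angular": [0,0,0],"fingers": 0.7},{"dp": [0,1,0],"angular": [0,0,0],"fingers": 0.7},{"dp": [0,1,0],"angular": [0,0,0],"fingers": 0.7},{"dp": [0,1,0],"angular": [0,0,0],"fingers": 0.7},{"dp": [0,1,0],"angular": [0,0,0],"fingers": 0.7}])

```text
time: 67.75
tool_pos: [489.6, -21.7, 213.4]
tcp_rot: [-180.0, 0.0, -5.1]
ft_force: [0.8, 0.4, -1.0]
finger_gap: 39.1
grip_force: 30.8
```

```bash
python3 - <<'E'
from h import *
rel((480.4,-227.8,110,-5.2))
E
```

```text
(480.4, -227.8, 110, -5.2) dp [0.0451, 1.0307, 0.5168] ang [-0.0001, 0.0, 0.0007]
```

>>> step_arm(targets=[{"dp": [0.02,0.25,0],"angular": [0,0,0],"fingers": 0.7},{"dp": [0.03,0.5,0],"angular": [0,0,0],"fingers": 0.7},{"dp": [0.045,0.75,0],"angular": [0,0,0],"fingers": 0.7},{"dp": [0.045,1,0],"angular": [0,0,0],"fingers": 0.7},{"dp": [0.045,1,0.15],"angular": [0,0,0],"fingers": 0.7},{"dp": [0.045,1,0.35],"angular": [0,0,0],"fingers": 0.7},{"dp": [0.045,1,0.5],"angular": [0,0,0],"fingers": 0.7},{"dp": [0.045,1,0.5],"angular": [0,0,0],"fingers": 0.7}])

```text
time: 68.75
tool_pos: [479.0, -220.6, 110.5]
tcp_rot: [-179.8, 0.3, -5.1]
ft_force: [-0.1, 0.5, -0.9]
finger_gap: 39.1
grip_force: 31.1
```

>>> step_arm(targets=[{"dp": [0,0.03,0.05],"angular": [0,0,0],"fingers": 0.7},{"dp": [0,0.03,0.1],"angular": [0,0,0],"fingers": 0.7},{"dp": [0,0.03,0.12],"angular": [0,0,0],"fingers": 0.7},{"dp": [0,0.03,0.12],"angular": [0,0,0],"fingers": 0.7},{"dp": [0,0.03,0.12],"angular": [0,0,0],"fingers": 0.7},{"dp": [0,0.03,0.12],"angular": [0,0,0],"fingers": 0.7},{"dp": [0,0.03,0.12],"angular": [0,0,0],"fingers": 0.7},{"dp": [0,0.03,0.12],"angular": [0,0,0],"fingers": 0.7}])

```text
time: 69.75
tool_pos: [480.2, -228.7, 89.6]
tcp_rot: [180.0, -0.0, -5.1]
ft_force: [-0.3, -0.3, -1.8]
finger_gap: 38.8
grip_force: 31.1
```

```bash
python3 - <<'E'
from h import *
rel((480.4,-227.8,67.5,-5.2))
E
```

```text
(480.4, -227.8, 67.5, -5.2) dp [0.0008, -0.0044, 0.1103] ang [0.0, -0.0, 0.0004]
```

>>> step_arm(targets=[{"dp": [0.001,-0.004,0.05],"angular": [0,0,0],"fingers": 0.7},{"dp": [0.001,-0.004,0.09],"angular": [0,0,0],"fingers": 0.7},{"dp": [0.001,-0.004,0.11],"angular": [0,0,0],"fingers": 0.7},{"dp": [0.001,-0.004,0.11],"angular": [0,0,0],"fingers": 0.7},{"dp": [0.001,-0.004,0.11],"angular": [0,0,0],"fingers": 0.7},{"dp": [0.001,-0.004,0.11],"angular": [0,0,0],"fingers": 0.28},{"dp": [0.001,-0.004,0.11],"angular": [0,0,0],"fingers": 0.28},{"dp": [0.001,-0.004,0.11],"angular": [0,0,0],"fingers": 0.28}])

```text
time: 70.75
tool_pos: [480.5, -227.9, 67.6]
tcp_rot: [180.0, -0.0, -5.1]
ft_force: [0.4, -0.3, 0.5]
finger_gap: 61.5
grip_force: 0.0
```

>>> step_arm(targets=[{"dp": [0,0,-0.15],"angular": [0,0,0],"fingers": 0.28},{"dp": [0,0,-0.4],"angular": [0,0,0],"fingers": 0.28},{"dp": [0,0,-0.65],"angular": [0,0,0],"fingers": 0.28},{"dp": [0,0,-0.9],"angular": [0,0,0],"fingers": 0.28},{"dp": [0,0.2,-1],"angular": [0,0,0],"fingers": 0.28},{"dp": [0,0.45,-1],"angular": [0,0,0],"fingers": 0.28},{"dp": [0,0.45,-1],"angular": [0,0,0],"fingers": 0.28},{"dp": [0,0.45,-1],"angular": [0,0,0],"fingers": 0.28}])

```text
time: 71.75
tool_pos: [472.2, -317.3, 267.1]
tcp_rot: [-180.0, 0.0, -5.2]
ft_force: [-0.3, -0.1, 0.0]
finger_gap: 61.6
grip_force: 0.0
```

```bash
python3 - <<'E'
from h import *
p=camera_params('wrist');im=snapshot('wrist')
for X in (fr((480.3,-228),-5,circ(0,0,20,100)),fr((474.6,-301.2),-5.2,box(19,19,96)),fr((467.3,-376),-5,circ(0,0,15,98)),fr((550,11.5),-8.7,box(21,65,34))): draw(im,'wrist',p,X,1,0,(0,255,0))
cv2.imwrite('pics/end.png',im)
E
```

```text
(no output)
```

View pics/end.png

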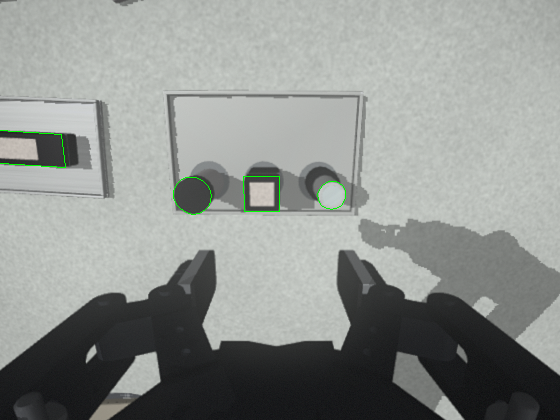

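The three stand upright on their seats at (193,195), (262,194) and (331,195), matching the outlines of where they started. The slim case lies in the tray at left, (35,149), and the gripper is clear of everything.

```bash
python3 -c "
from bench import *
print(hand_in())"
```

```text
the job is handed in; nothing more can be done
None
```

I handed the job in at about 72 s: the last picture shows the slim case in the tray and all three things back upright on their starting places, but the hand-in returned no verdict.

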